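# Set the rinsed bottles and the dosing cup to drain after the vaccination session

### The job

The session is over and the wet things must drain. Unscrew the dosing cup from the disinfectant canister and stand it mouth down over one of the drying rack's pegs, push the loose closure fully down over the canister's open neck, and turn every square bottle lying on the table upside down onto a peg of its own, so that each mouth rests on the tray. Do not knock the yellow sharps bin.

Things in the scene. Friction and masses are not known exactly. Their poses are not given: they have to be found in the camera images.
- canister: Off-white rectangular canister, 150 mm (x) by 100 mm (y) by 170 mm tall, fast on the table; origin at the centre of its underside. The threaded neck rises from its top 35 mm from the middle towards its own -x; a carrying handle, 32 mm high, stands on the top on its +x side, 55 mm or more behind the neck's axis.
- neck (a point): Foot of the canister's neck: on the neck's axis, level with the canister's flat top (170 mm above the table), z up. The neck is 34 mm tall, 38 mm wide, 46 mm over the thread (single, right-handed, 8 mm lead; the cup on it has about 1.5 mm sideways and 2 mm vertical play and needs little torque).
- dosing_cup: Screw cap of the canister: a grey round dosing cup, 58 mm wide (60 over grip ribs), 58 mm tall, closed on top, 55 mm deep inside; two thread lugs in its mouth leave 39 mm. 35 g. Origin: centre of the mouth, z to the closed end. Starts screwed down, rim 2 mm over the canister's top. Anticlockwise from above, 12 to 13 rad raise it 16 mm, then it lifts off; more turning is harmless; it stays put.
- closure: Plain grey push-on closure for the neck: a round cap, 58 mm in outer diameter, 42 mm tall, closed on top, inside 52 mm wide and 38 mm deep, so that it slips loosely over the thread until its rim stands on the canister's top. 30 g. It stands mouth down on the table, about 150 mm from the canister's middle towards its -x. Origin at the centre of its mouth, z up the axis to the closed end.
- rack: Drying rack fixed on the table: a steel drip tray, 100 mm (x) by 430 mm (y), with five upright white pegs in a row along its y axis, 88 mm apart. Origin at the centre of its underside. The tray's surface is 16 mm above the table. Each peg is 14 mm in diameter and stands 45 mm above the tray, with a round tip.
- peg0 (a point): Foot of the rack's peg 1 of 5 (counted from the rack's -y end): on the peg's axis, level with the tray's surface, z up.
- peg1 (a point): Foot of the rack's peg 2 of 5 (counted from the rack's -y end): on the peg's axis, level with the tray's surface, z up.
- peg2 (a point): Foot of the rack's peg 3 of 5 (counted from the rack's -y end): on the peg's axis, level with the tray's surface, z up.
- peg3 (a point): Foot of the rack's peg 4 of 5 (counted from the rack's -y end): on the peg's axis, level with the tray's surface, z up.
- peg4 (a point): Foot of the rack's peg 5 of 5 (counted from the rack's -y end): on the peg's axis, level with the tray's surface, z up.
- bottle0: Off-white square wide-mouth bottle without cap, 92 mm long: body 50 by 50 mm, 66 mm long, then a round neck 34 mm wide (39 at a collar), 26 mm long, mouth 28 mm inside. 35 g. Lies on one side, mouth roughly away from the robot. x: from base to mouth; origin in the middle of its length on the side it lies on, z from there to the axis, 25 mm off; flat sides at y = -25 and 25 mm. May be absent.
- bottle1: Off-white square wide-mouth bottle without cap, 92 mm long: body 50 by 50 mm, 66 mm long, then a round neck 34 mm wide (39 at a collar), 26 mm long, mouth 28 mm inside. 35 g. Lies on one side, mouth roughly away from the robot. x: from base to mouth; origin in the middle of its length on the side it lies on, z from there to the axis, 25 mm off; flat sides at y = -25 and 25 mm. May be absent.
- bottle2: Off-white square wide-mouth bottle without cap, 92 mm long: body 50 by 50 mm, 66 mm long, then a round neck 34 mm wide (39 at a collar), 26 mm long, mouth 28 mm inside. 35 g. Lies on one side, mouth roughly away from the robot. x: from base to mouth; origin in the middle of its length on the side it lies on, z from there to the axis, 25 mm off; flat sides at y = -25 and 25 mm. May be absent.
- bottle3: Off-white square wide-mouth bottle without cap, 92 mm long: body 50 by 50 mm, 66 mm long, then a round neck 34 mm wide (39 at a collar), 26 mm long, mouth 28 mm inside. 35 g. Lies on one side, mouth roughly away from the robot. x: from base to mouth; origin in the middle of its length on the side it lies on, z from there to the axis, 25 mm off; flat sides at y = -25 and 25 mm. May be absent.
- bottle0_mouth (a point): Centre of the mouth of bottle0, on the bottle's axis at the rim.
- bottle1_mouth (a point): Centre of the mouth of bottle1, on the bottle's axis at the rim.
- bottle2_mouth (a point): Centre of the mouth of bottle2, on the bottle's axis at the rim.
- bottle3_mouth (a point): Centre of the mouth of bottle3, on the bottle's axis at the rim.
- sharps_bin: Bystander: yellow sharps bin with a pale lid, about 135 by 115 mm, 200 mm tall, loose, 1.2 kg, on the side of the table opposite to the canister; origin at the centre of its underside.

How it is judged:
By the outcome, as a careful person would: the job done as asked, in the order asked, and still so for the second after the job is handed in, with the robot touching nothing.
Of bottle0, bottle1, bottle2, bottle3 only 2 to 4 are there at a start; the rules pass over those that are not, and their reading is None.
At some moment in a run one of bottle0, bottle1, bottle2, bottle3 may be knocked a few centimetres aside while the robot is not near it.
It also fails if it takes over 210 s, if anything falls off the work surface, if the arm or the gripper's body presses on something with over 40 N, if the wrist force passes 120 N, or if a joint passes its speed limit or range.

### The arm

A 7-joint arm with a two-finger parallel gripper is mounted at the origin on the work surface. World frame = base frame: x ahead of the robot, y to its left, z up, the work surface at z = 0. Lengths are in m, angles in rad, forces in N, time in s.
With the tool pointing down it reaches from about 0.35 to 0.9 m from the base axis. Payload 19.9 kg.
Tool frame: the origin (TCP) lies at the very end of the fingers, on their centre line; the grasp point (between the pads) lies r.grip_point_offset behind it (r.grip_point_offset is the distance from the TCP to the grasp point, in m); z points along the fingers, y is the line along which they close (so a half turn about z gives the same grasp; the last joint's range is limited). The gripper opens to 94 mm and grips with 3 to 60 N. Pads are 16 mm wide; open, the fingers measure 119 mm over their backs; the gripper's body (75 mm by 177 mm) begins 78 mm behind the grasp point.
Start: joints at [-1.286, 0.417, -0.01, 1.614, 0.005, 1.111, -0.053], TCP at [0.201, 0.592, 0.205] pointing down, gripper open.
Joint ranges: [-2.81, 2.81], [-0.39, 2.02], [-1.27, 1.25], [0.06, 2.57], [-1.19, 4.33], [0.19, 2], [-2.82, 2.82]. Speed limits (rad/s): [1.89, 1.89, 2.39, 2.39, 3.01, 3.01, 3.01].

### API

Orientations are given as a 3x3 rotation matrix whose columns are the frame's x, y, z axes.
In Python, from plant import r, read_camera, get_calibration, workorder gives the robot as it stands. The module is installed in compiled form; this text tells all that it offers.
- The arm moves only by the shell command python3 -m creep 'ROWS' [OPENING] [FORCE]. ROWS is JSON, a list of rows, each a list of 4 numbers: the shift along the tool's x, y, z each as a share of 12 cm, from -1 to 1, then the turn about the tool's z as a share of pi rad, from -1 to 1. In form: [[dx, dy, dz, yaw], ...]. A call has 1 to 20 rows; each row shifts and turns the commanded pose from where the row before left it, along the tool's axes as they then stand; what a row does not reach is not made up. A row lasts 1/8 s, in which the tool goes at most 62.5 mm and 10.7 degrees, less where a joint would pass 70% of its speed; a pose out of reach is approached as far as the arm can. A call with a number of a shift or a turn outside -1 to 1 is refused whole. A call with a gripper value outside its range is refused whole. OPENING is the opening, from -1 (shut) to 1 (fully open), set as the call begins (- or left out, the last holds). The fingers move at their own pace and stop on an object; FORCE is the grip in N (left out, the last holds). Time passes only in rows, so rows that do not move let the fingers close. It gives the time, the measured TCP pose, the force, the opening and the grip force at its end, in the units of the state.
- r.read_state(): the state, without advancing time (a new reading comes with each control period).
- read_camera(name): name is "scene" or "top"; returns (picture, depth): 400x640x3 uint8, red, green, blue; 400x640 float32, m along the optical axis (not along the pixel's ray), 0 where there is no reading.
- get_calibration(name): a dict with "mtx" (3x3 intrinsics, pixels), "k1" (the pictures are not rectified: a ray, as slopes to the right and down, at radius r is drawn at 1 + k1 r^2 times it, then the intrinsics apply), "cam_to_world" (4x4, takes a point from camera to world coordinates). Camera axes: x right, y down, z forward; pixel columns grow to the right and rows downward; lengths in m; the calibration is good to about 2 mm. A picture is of the moment at which its call begins. get_calibration takes no time and is no camera call.
- workorder.close_job(): hands the job in; it is judged then, once.
The state is a dict: "t": time; "q": joint angles; "qd": joint speeds; "tau": joint torques, N m; "tcp_pos": TCP position; "eef_rot": TCP orientation; "force": force on the tool from outside, world axes, zero at the start; "wrist_torque": the same for the moment, N m; "grip_width": opening from 0.0 (shut) to 1.0 (fully open); "finger_force": force on a finger pad.
Only numpy, scipy, OpenCV 4.12 (cv2) and the standard library are available. Lean on these libraries where they do the work, as an engineer would, in place of code of your own. Each camera call takes 0.05 s, during which the arm holds its last target. There are 200 camera calls.

## Working session

There is one attempt and no reset: what is moved stays moved. The work goes in short steps, Python scripts to look and compute and a shell command to move; the robot and the scene stay as the last step left them, time stands still between calls to the robot, and variables do not carry over. Pictures are saved under pics/ and viewed, at most 14 in all, crops included, and the job is handed in when it is done.

```bash
mkdir -p pics; cat > h.py <<'E'
import numpy as np, cv2
from plant import r, read_camera, get_calibration
def grab(cam,name=None):
    p,d=read_camera(cam); np.savez('/tmp/%s.npz'%cam,p=p,d=d)
    if name: cv2.imwrite('pics/%s.png'%name,p[:,:,::-1])
    return p,d
def world(cam,u,v,z=None,d=None):
    """pixel -> world, by plane z or depth"""
    c=get_calibration(cam); K=np.array(c['mtx']); T=np.array(c['cam_to_world'])
    x,y=(u-K[0,2])/K[0,0],(v-K[1,2])/K[1,1]; s=1.
    for _ in range(20): s=1/(1+c['k1']*(x*x+y*y)*s*s)
    ray=np.array([x*s,y*s,1.])
    if z is None: return T[:3,:3]@(ray*d)+T[:3,3]
    w=T[:3,:3]@ray; return T[:3,3]+w*(z-T[2,3])/w[2]
def cloud(cam,d):
    c=get_calibration(cam); K=np.array(c['mtx']); T=np.array(c['cam_to_world'])
    v,u=np.mgrid[:400,:640]; x,y=(u-K[0,2])/K[0,0],(v-K[1,2])/K[1,1]; s=np.ones_like(x)
    for _ in range(20): s=1/(1+c['k1']*(x*x+y*y)*s*s)
    P=np.stack([x*s*d,y*s*d,d],-1)@T[:3,:3].T+T[:3,3]; P[d==0]=np.nan
    return P
E
python3 - <<'E'
from h import *
for c in('top','scene'):
    grab(c,c+'1'); k=get_calibration(c); print(c,np.round(k['mtx'],1).tolist(),k['k1'],np.round(k['cam_to_world'],3).tolist())
s=r.read_state(); print(r.grip_point_offset); print({k:np.round(v,3).tolist() for k,v in s.items()})
E
```

```text
top [[454.5, 0.0, 325.6], [0.0, 454.5, 199.9], [0.0, 0.0, 1.0]] -0.0806010538914787 [[-0.013, -0.997, 0.079, 0.475], [-1.0, 0.012, -0.018, 0.001], [0.017, -0.08, -0.997, 1.162], [0.0, 0.0, 0.0, 1.0]]
scene [[419.8, 0.0, 313.3], [0.0, 419.8, 211.4], [0.0, 0.0, 1.0]] -0.08198300345117274 [[-0.771, 0.486, -0.412, 1.024], [0.637, 0.577, -0.511, 0.59], [-0.011, -0.656, -0.754, 1.027], [0.0, 0.0, 0.0, 1.0]]
0.0188
{'t': 0.1, 'q': [-1.286, 0.418, -0.01, 1.614, 0.005, 1.111, -0.053], 'qd': [-0.001, -0.001, 0.001, -0.002, 0.002, 0.001, -0.0], 'tau': [0.002, -85.258, 0.64, -42.669, -0.049, 0.016, 0.0], 'tcp_pos': [0.201, 0.592, 0.205], 'eef_rot': [[-0.947, 0.321, -0.0], [0.321, 0.947, -0.001], [-0.0, -0.001, -1.0]], 'force': [0.105, 0.294, -0.731], 'wrist_torque': [-0.007, -0.013, 0.076], 'finger_force': 0.0, 'grip_width': 1.001}
```

View pics/top1.png

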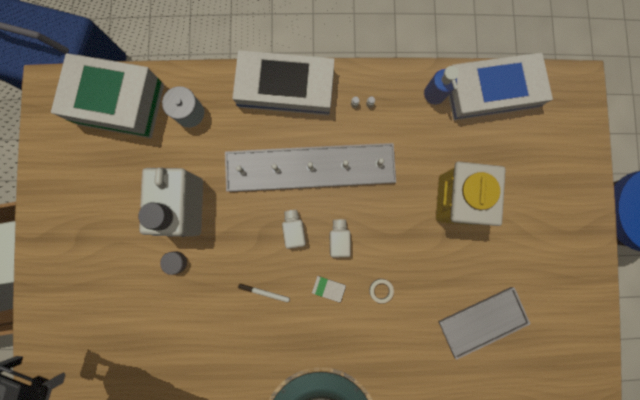

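View pics/scene1.png

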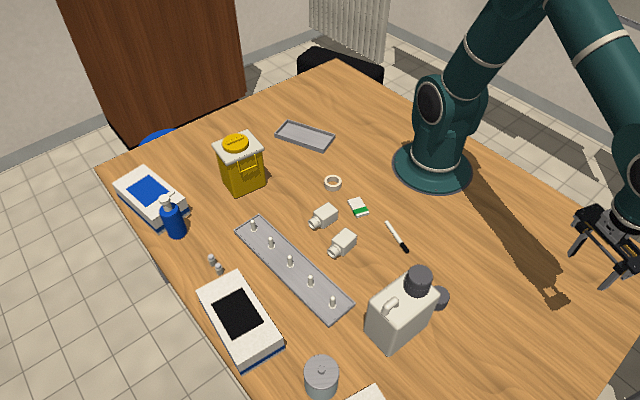

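Top view: cup at px (156,216), closure at (174,263), handle at (160,178), pegs at (241,170) to (380,162), bottles at (293,230) and (341,240), bin at (479,193). Only two bottles are there. The next step is to measure positions from the depth cloud.

```bash
cat > meas.py <<'E'
from h import *
def rr(x): return np.round(x,4).tolist()
P=cloud('top',np.load('/tmp/top.npz')['d']); v,u=np.mgrid[:400,:640]
def sel(u0,u1,v0,v1,z0,z1):
    m=(u>u0)&(u<u1)&(v>v0)&(v<v1)&(P[...,2]>z0)&(P[...,2]<z1); return P[m]
def circ(n,*a):
    q=sel(*a); c,R=cv2.minEnclosingCircle(q[:,:2].astype(np.float32)); print(n,len(q),'circ',rr(c),rr(R),'mean',rr(q.mean(0)),'mid',rr((q[:,:2].min(0)+q[:,:2].max(0))/2))
def rect(n,*a):
    q=sel(*a); c,s,an=cv2.minAreaRect(q[:,:2].astype(np.float32)); print(n,len(q),rr(c),rr(s),round(an,1),'z',rr(np.median(q[:,2])))
E
python3 - <<'E'
from meas import *
circ('cup',130,190,190,240,.22,.24)
circ('closure',155,195,245,285,.036,.05)
rect('can',130,215,160,245,.16,.18)
rect('tray',215,405,135,200,.01,.022)
for n,uu in enumerate((380,346,310,277,241)): circ('peg%d'%n,uu-10,uu+10,150,185,.035,.075)
for n,(a,b,c,d) in {'bA':(275,312,205,255),'bB':(322,360,212,262)}.items():
    rect(n+' body',a,b,c,d,.045,.06); rect(n+' all',a,b,c,d,.028,.06); circ(n+' neck',a,b,c,d,.03,.0435)
rect('bin',440,510,155,230,.17,.25)
E
```

```text
cup 602 circ [0.5216, 0.3452] 0.0289 mean [0.5216, 0.3434, 0.2282] mid [0.5213, 0.344]
closure 416 circ [0.4122, 0.3634] 0.0299 mean [0.4128, 0.3621, 0.0416] mid [0.4126, 0.3637]
can 1923 [0.5561, 0.3435] [0.0977, 0.1488] 88.0 z 0.1688
tray 6214 [0.6527, 0.019] [0.1012, 0.4322] 2.4 z 0.0157
peg0 32 circ [0.6582, -0.1569] 0.0066 mean [0.658, -0.1567, 0.055] mid [0.6588, -0.1569]
peg1 32 circ [0.6556, -0.0696] 0.007 mean [0.6546, -0.0693, 0.055] mid [0.6548, -0.0697]
peg2 29 circ [0.6494, 0.018] 0.0057 mean [0.6505, 0.0184, 0.0562] mid [0.6509, 0.019]
peg3 32 circ [0.6464, 0.1057] 0.0058 mean [0.6475, 0.1053, 0.0554] mid [0.6486, 0.1055]
peg4 32 circ [0.6427, 0.1937] 0.0069 mean [0.6428, 0.1935, 0.0528] mid [0.6439, 0.1934]
bA body 507 [0.4865, 0.0617] [0.0724, 0.0495] 7.6 z 0.0491
bA all 685 [0.4954, 0.0628] [0.0918, 0.0501] 7.8 z 0.0482
bA neck 141 circ [0.4962, 0.0618] 0.0474 mean [0.5237, 0.065, 0.0389] mid [0.4959, 0.0616]
bB body 508 [0.4668, -0.0523] [0.084, 0.0483] 2.3 z 0.0491
bB all 687 [0.4709, -0.0537] [0.0494, 0.0912] 89.3 z 0.0482
bB neck 145 circ [0.4709, -0.0564] 0.0487 mean [0.4981, -0.0532, 0.0388] mid [0.4709, -0.0535]
bin 2917 [0.5641, -0.3568] [0.116, 0.1336] 83.5 z 0.1756
```

```bash
cat > go.py <<'E'
import sys
from h import *
# go.py x y z [yaw of tool-y line in world deg, mod 180]
s=r.read_state(); R=np.array(s['eef_rot']); p=np.array(s['tcp_pos'])
a=[float(x) for x in sys.argv[1:]]
d=np.array(a[:3])-p; print('t',round(s['t'],2),'p',p.round(4),'d mm',(d*1000).round(1),'UNITS(tool) total',(R.T@d/.12).round(4),'q7',round(s['q'][6],2),'q1',round(s['q'][0],2))
ang=np.degrees(np.arctan2(R[1,1],R[0,1])); print('tool-y heading',ang.round(1),'grip',s['grip_width'],'F',np.round(s['force'],1),'tilt',R[:,2].round(3))
if len(a)>3:
    e=(a[3]-ang+90)%180-90; print('turn ccw deg',e.round(1),'-> yaw units total',(-e/180).round(4))
E
python3 go.py 0.5215 0.3445 0.27
```

```text
t 0.1 p [0.2005 0.5916 0.2049] d mm [ 321.  -247.1   65.1] UNITS(tool) total [-3.1943 -1.0924 -0.5411] q7 -0.05 q1 -1.29
tool-y heading 71.3 grip 1.000581123248283 F [ 0.1  0.3 -0.7] tilt [-0.    -0.001 -1.   ]
```

```bash
python3 -m creep '[[0,0,-0.27,0.0],[-0.2,-0.07,-0.271,0.05],[-0.05,0,0,-0.05],[-0.42,-0.146,0,0],[-0.42,-0.146,0,0],[-0.42,-0.146,0,0],[-0.42,-0.146,0,0],[-0.42,-0.146,0,0],[-0.42,-0.146,0,0],[-0.42,-0.146,0,0],[0,0,0,0.059],[0,0,0,0.059],[0,0,0,0.059],[0,0,0,0.059],[0,0,0,0.059],[0,0,0,0.059],[0,0,0,0.059],[0,0,0,0.059]]' 0.55 15; python3 go.py 0.5215 0.3445 0.198
```

```text
t: 2.35
tcp_pos: [0.5205, 0.344, 0.27]
eef_rot: [[0.242, 0.97, -0.001], [0.97, -0.242, -0.0], [-0.001, -0.0, -1.0]]
force: [1.0, -0.3, 0.4]
grip_width: 0.774
finger_force: 0.0
t 2.35 p [0.5205 0.344  0.27  ] d mm [  1.    0.5 -72. ] UNITS(tool) total [0.0064 0.0069 0.6002] q7 -0.74 q1 -0.96
tool-y heading -14.0 grip 0.7744820451279791 F [ 1.  -0.3  0.4] tilt [-0.001 -0.    -1.   ]
```

```bash
python3 -m creep '[[0,0,0,0.059],[0,0,0,0.059],[0,0,0,0.059],[0,0,0,0.059],[0,0,0,0.059]]'; python3 go.py 0.5215 0.3445 0.198
```

```text
t: 2.98
tcp_pos: [0.5206, 0.344, 0.27]
eef_rot: [[0.921, 0.389, -0.0], [0.389, -0.921, -0.0], [-0.001, 0.0, -1.0]]
force: [0.1, 0.4, -0.1]
grip_width: 0.775
finger_force: 0.0
t 2.98 p [0.5206 0.344  0.27  ] d mm [  0.9   0.5 -72. ] UNITS(tool) total [ 0.0093 -0.001   0.6003] q7 -1.6 q1 -1.09
tool-y heading -67.1 grip 0.7751456871505938 F [ 0.1  0.4 -0.1] tilt [-0. -0. -1.]
```

```bash
python3 -m creep '[[0.009,0,0.2,0.0],[0,0,0,0.059],[0,0,0,0.059],[0,0,0,0.059],[0,0,0,0.059],[0,0,0,0.059],[0,0,0.2,0.059],[0,0,0.2,0],[0,0,0,0]]'; python3 go.py 0.5215 0.3445 0.198
```

```text
t: 4.1
tcp_pos: [0.5208, 0.3441, 0.1969]
eef_rot: [[0.761, -0.649, -0.002], [-0.649, -0.761, -0.002], [-0.0, 0.003, -1.0]]
force: [0.3, 0.5, 0.5]
grip_width: 0.775
finger_force: 0.0
t 4.1 p [0.5208 0.3441 0.1969] d mm [0.7 0.4 1.1] UNITS(tool) total [ 0.0024 -0.0059 -0.0092] q7 -2.56 q1 -1.22
tool-y heading -130.5 grip 0.7747577971954114 F [0.3 0.5 0.5] tilt [-0.002 -0.002 -1.   ]
```

```bash
python3 -m creep '[[0,0,0,0],[0,0,0,0],[0,0,0,0],[0,0,0,0]]' -1 15; python3 go.py 0.5215 0.3445 0.198
```

```text
t: 4.6
tcp_pos: [0.522, 0.3446, 0.199]
eef_rot: [[0.76, -0.649, 0.001], [-0.649, -0.76, 0.001], [0.0, -0.001, -1.0]]
force: [1.1, -0.3, 5.7]
grip_width: 0.601
finger_force: 15.0
t 4.6 p [0.522  0.3446 0.199 ] d mm [-0.5 -0.1 -1. ] UNITS(tool) total [-0.0029  0.0036  0.0083] q7 -2.56 q1 -1.22
tool-y heading -130.5 grip 0.6014829601780003 F [ 1.1 -0.3  5.7] tilt [ 0.001  0.001 -1.   ]
```

```bash
python3 -m creep '[[0,0,-0.002,-0.059],[0,0,-0.002,-0.059],[0,0,-0.002,-0.059],[0,0,-0.002,-0.059],[0,0,-0.002,-0.059],[0,0,-0.002,-0.059],[0,0,-0.002,-0.059],[0,0,-0.002,-0.059],[0,0,-0.002,-0.059],[0,0,-0.002,-0.059],[0,0,-0.002,-0.059],[0,0,-0.002,-0.059],[0,0,-0.002,-0.059],[0,0,-0.002,-0.059],[0,0,-0.002,-0.059],[0,0,-0.002,-0.059],[0,0,-0.002,-0.059],[0,0,-0.002,-0.059],[0,0,-0.002,-0.059],[0,0,-0.002,-0.059]]'; python3 go.py 0.5215 0.3445 0.2037
```

```text
t: 7.1
tcp_pos: [0.5221, 0.3445, 0.2038]
eef_rot: [[-0.991, 0.135, 0.001], [0.135, 0.991, 0.0], [-0.001, 0.001, -1.0]]
force: [0.0, -0.6, 4.6]
grip_width: 0.601
finger_force: 15.0
t 7.1 p [0.5221 0.3445 0.2038] d mm [-0.6 -0.  -0.1] UNITS(tool) total [ 0.0049 -0.0007  0.0006] q7 0.82 q1 -0.66
tool-y heading 82.2 grip 0.6014442026208077 F [ 0.  -0.6  4.6] tilt [ 0.001  0.    -1.   ]
```

```bash
python3 -m creep '[[0,0,-0.002,-0.059],[0,0,-0.002,-0.059],[0,0,-0.002,-0.059],[0,0,-0.002,-0.059],[0,0,-0.002,-0.059],[0,0,-0.002,-0.059],[0,0,-0.002,-0.059],[0,0,-0.002,-0.059],[0,0,-0.002,-0.059],[0,0,-0.002,-0.059],[0,0,0,0]]'; python3 -m creep '[[0,0,0,0],[0,0,0,0],[0,0,0,0.059],[0,0,0,0.059],[0,0,0,0.059],[0,0,0,0.059],[0,0,0,0.059],[0,0,0,0.059],[0,0,0,0.059],[0,0,0,0.059],[0,0,0,0.059],[0,0,0,0.059],[0,0,0,0.059],[0,0,0,0.059],[0,0,0,0.059],[0,0,0,0.059],[0,0,0,0.059],[0,0,0,0.059]]' 0.4;  python3 -m creep '[[0,0,0,0.059],[0,0,0,0.059],[0,0,0,0.059],[0,0,0,0.059],[0,0,0,0.059],[0,0,0,0.059],[0,0,0,0.059],[0,0,0,0.059],[0,0,0,0.059],[0,0,0,0.059],[0,0,0,0.059],[0,0,0,0.059],[0,0,0,0.059],[0,0,0,0.059],[0,0,0,0],[0,0,0,0]]' ; python3 go.py 0.5217 0.3445 0.2061
```

```text
t: 8.48
tcp_pos: [0.5221, 0.3444, 0.2061]
eef_rot: [[0.141, -0.99, 0.001], [-0.99, -0.141, 0.0], [-0.0, -0.001, -1.0]]
force: [-0.6, -0.2, 6.0]
grip_width: 0.604
finger_force: 15.0
t: 10.72
tcp_pos: [0.5216, 0.3445, 0.2054]
eef_rot: [[-0.305, 0.952, -0.0], [0.952, 0.305, -0.0], [-0.0, -0.0, -1.0]]
force: [-0.1, 0.2, 0.2]
grip_width: 0.704
finger_force: 0.0
t: 12.72
tcp_pos: [0.5216, 0.3446, 0.2055]
eef_rot: [[0.763, -0.646, -0.0], [-0.646, -0.763, -0.0], [0.0, 0.0, -1.0]]
force: [1.3, 0.4, 0.1]
grip_width: 0.698
finger_force: 0.0
t 12.72 p [0.5216 0.3446 0.2055] d mm [ 0.1 -0.1  0.6] UNITS(tool) total [ 0.0011 -0.0001 -0.0051] q7 -2.57 q1 -1.21
tool-y heading -130.3 grip 0.69809568823905 F [1.3 0.4 0.1] tilt [-0. -0. -1.]
```

Next: close, turn 30 rows, open, and rewind about 14 rows.

```bash
python3 -m creep '[[0,0,0,0],[0,0,0,0],[0,0,0,0],[0,0,-0.002,-0.059],[0,0,-0.002,-0.059],[0,0,-0.002,-0.059],[0,0,-0.002,-0.059],[0,0,-0.002,-0.059],[0,0,-0.002,-0.059],[0,0,-0.002,-0.059],[0,0,-0.002,-0.059],[0,0,-0.002,-0.059],[0,0,-0.002,-0.059],[0,0,-0.002,-0.059],[0,0,-0.002,-0.059],[0,0,-0.002,-0.059],[0,0,-0.002,-0.059],[0,0,-0.002,-0.059]]' -1 15; python3 -m creep '[[0,0,-0.002,-0.059],[0,0,-0.002,-0.059],[0,0,-0.002,-0.059],[0,0,-0.002,-0.059],[0,0,-0.002,-0.059],[0,0,-0.002,-0.059],[0,0,-0.002,-0.059],[0,0,-0.002,-0.059],[0,0,-0.002,-0.059],[0,0,-0.002,-0.059],[0,0,-0.002,-0.059],[0,0,-0.002,-0.059],[0,0,-0.002,-0.059],[0,0,-0.002,-0.059],[0,0,-0.002,-0.059],[0,0,0,0]]';  python3 -m creep '[[0,0,0,0],[0,0,0,0],[0,0,0,0.059],[0,0,0,0.059],[0,0,0,0.059],[0,0,0,0.059],[0,0,0,0.059],[0,0,0,0.059],[0,0,0,0.059],[0,0,0,0.059],[0,0,0,0.059],[0,0,0,0.059],[0,0,0,0.059],[0,0,0,0.059],[0,0,0,0.059],[0,0,0,0.059],[0,0,0,0.059]]' 0.4; python3 go.py 0.5217 0.3445 0.213
```

```text
t: 14.98
tcp_pos: [0.5218, 0.3444, 0.2092]
eef_rot: [[-0.487, 0.873, 0.0], [0.873, 0.487, -0.0], [-0.0, 0.0, -1.0]]
force: [-0.1, -0.3, -0.1]
grip_width: 0.61
finger_force: 15.0
t: 16.98
tcp_pos: [0.5219, 0.3442, 0.2128]
eef_rot: [[0.14, -0.99, -0.0], [-0.99, -0.14, 0.0], [-0.0, 0.0, -1.0]]
force: [-0.5, -0.1, -0.0]
grip_width: 0.61
finger_force: 15.0
t: 19.1
tcp_pos: [0.5216, 0.3446, 0.2128]
eef_rot: [[-0.475, 0.88, 0.0], [0.88, 0.475, -0.0], [-0.0, 0.0, -1.0]]
force: [-0.1, 0.2, 0.1]
grip_width: 0.705
finger_force: 0.0
t 19.1 p [0.5216 0.3446 0.2128] d mm [ 0.1 -0.1  0.2] UNITS(tool) total [-0.0013  0.0001 -0.0015] q7 -0.06 q1 -0.79
tool-y heading 28.4 grip 0.7050955738577623 F [-0.1  0.2  0.1] tilt [ 0. -0. -1.]
```

```bash
python3 -m creep '[[0,0,0,0],[0,0,0,0],[0,0,0,0],[0,0,-0.002,-0.059],[0,0,-0.002,-0.059],[0,0,-0.002,-0.059],[0,0,-0.002,-0.059],[0,0,-0.002,-0.059],[0,0,-0.002,-0.059],[0,0,-0.002,-0.059],[0,0,-0.002,-0.059],[0,0,-0.002,-0.059],[0,0,-0.002,-0.059],[0,0,-0.002,-0.059],[0,0,-0.002,-0.059],[0,0,-0.002,-0.059],[0,0,-0.002,-0.059],[0,0,-0.03,0],[0,0,0,0]]' -1 15; python3 go.py 0.6437 0.1936 0.30 0
```

```text
t: 21.48
tcp_pos: [0.522, 0.3444, 0.2201]
eef_rot: [[-0.048, -0.999, 0.0], [-0.999, 0.048, 0.0], [-0.0, -0.0, -1.0]]
force: [-0.1, 0.7, -0.1]
grip_width: 0.59
finger_force: 15.0
t 21.48 p [0.522  0.3444 0.2201] d mm [ 121.7 -150.8   79.9] UNITS(tool) total [ 1.2065 -1.0742 -0.6653] q7 2.36 q1 -0.42
tool-y heading 177.2 grip 0.5903453737637596 F [-0.1  0.7 -0.1] tilt [ 0.  0. -1.]
turn ccw deg 2.8 -> yaw units total -0.0153
```

```bash
python3 -m creep '[[0,0,-0.2,0],[0,0,-0.2,0],[0,0,-0.265,0],[0.3,-0.268,0,0],[0.3,-0.268,0,0],[0.3,-0.268,0,0],[0.306,-0.27,0,-0.015],[0,0,0,0],[0,0,0,0]]'; python3 go.py 0.6437 0.1936 0.105; python3 - <<'E'
from h import *
P=cloud('top',grab('top')[1]); cv2.imwrite('pics/c1.png',cv2.resize(np.load('/tmp/top.npz')['p'][120:260,120:320,::-1],None,fx=4,fy=4))
grab('scene'); cv2.imwrite('pics/s2.png',cv2.resize(np.load('/tmp/scene.npz')['p'][150:350,240:500,::-1],None,fx=3,fy=3))
E
```

```text
t: 22.6
tcp_pos: [0.6437, 0.1948, 0.2994]
eef_rot: [[0.001, -1.0, -0.0], [-1.0, -0.001, 0.0], [-0.0, 0.0, -1.0]]
force: [0.1, 0.1, 0.2]
grip_width: 0.586
finger_force: 15.0
t 22.6 p [0.6437 0.1948 0.2994] d mm [  -0.    -1.2 -194.4] UNITS(tool) total [ 1.0700e-02 -2.0000e-04  1.6202e+00] q7 2.73 q1 -0.19
tool-y heading -179.9 grip 0.5855925059520724 F [0.1 0.1 0.2] tilt [-0.  0. -1.]
```

View pics/s2.png

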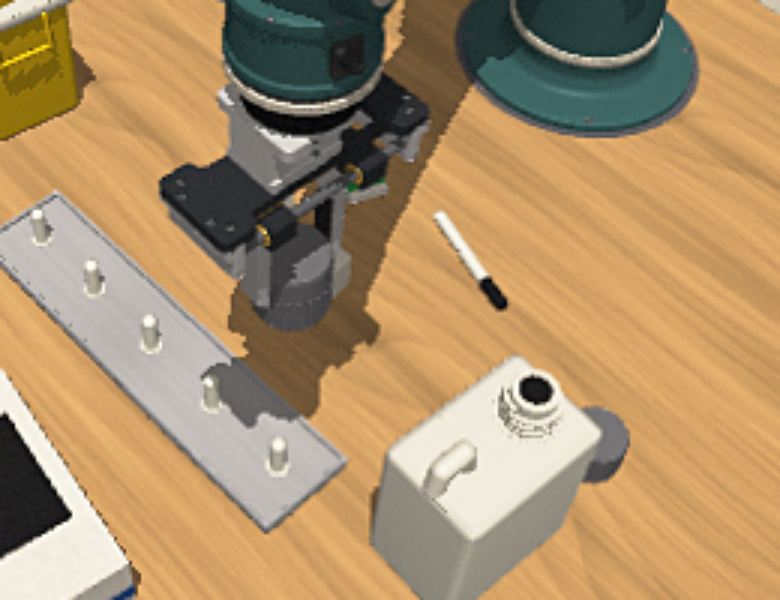

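```bash
python3 -m creep '[[0.01,0,0.4,0],[0,0,0.4,0],[0,0,0.4,0],[0,0,0.4,0],[0,0,0.2,0],[0,0,0.2,0],[0,0,0.05,0],[0,0,0,0],[0,0,0,0]]'; python3 go.py 0.6437 0.1936 0.043
```

```text
t: 23.82
tcp_pos: [0.6446, 0.1934, 0.0548]
eef_rot: [[0.003, -1.0, 0.002], [-1.0, -0.003, 0.0], [-0.0, -0.002, -1.0]]
force: [0.8, -1.2, -0.4]
grip_width: 0.589
finger_force: 15.0
t 23.82 p [0.6446 0.1934 0.0548] d mm [ -0.9   0.2 -11.8] UNITS(tool) total [-0.0013  0.0078  0.0981] q7 2.69 q1 -0.2
tool-y heading -179.8 grip 0.5886064107674875 F [ 0.8 -1.2 -0.4] tilt [ 0.002  0.    -1.   ]
```

```bash
python3 -m creep '[[0,0,0.05,0],[0,0,0.025,0],[0,0,0.012,0],[0,0,0.012,0],[0,0,0,0]]'; python3 go.py 0.6437 0.1936 0.043
```

```text
t: 24.45
tcp_pos: [0.6439, 0.1932, 0.0427]
eef_rot: [[0.003, -1.0, -0.0], [-1.0, -0.003, -0.0], [0.0, 0.0, -1.0]]
force: [-7.5, -2.1, 17.0]
grip_width: 0.586
finger_force: 15.2
t 24.45 p [0.6439 0.1932 0.0427] d mm [-0.2  0.4  0.3] UNITS(tool) total [-0.0033  0.0016 -0.0022] q7 2.69 q1 -0.2
tool-y heading -179.8 grip 0.5858881188307713 F [-7.5 -2.1 17. ] tilt [-0. -0. -1.]
```

```bash
python3 -m creep '[[0,0,0,0],[0,0,0,0],[0,0,0,0],[0,0,-0.1,0],[0,0,-0.3,0],[0,0,-0.3,0],[0,0,-0.05,0.056],[0,0,-0.05,0.056],[0,0,-0.05,0.056],[0,0,-0.05,0.056],[0,0,-0.05,0.055],[0,0,-0.05,0.055],[0,0,-0.05,0.055],[0,0,-0.05,0.055],[0,0,-0.05,0.055]]' 0.7; python3 go.py 0.4125 0.1936 0.2 88; python3 go.py 0.4125 0.3634 0.2 88; python3 - <<'E'
from h import *
grab('top')
from meas import *
circ('cup',215,265,140,200,.06,.09)
E
```

```text
t: 26.32
tcp_pos: [0.6441, 0.1932, 0.1808]
eef_rot: [[-1.0, -0.001, 0.001], [-0.001, 1.0, 0.001], [-0.001, 0.001, -1.0]]
force: [-0.3, 0.1, -0.1]
grip_width: 0.849
finger_force: 0.0
t 26.32 p [0.6441 0.1932 0.1808] d mm [-231.6    0.4   19.2] UNITS(tool) total [ 1.9302  0.0045 -0.1612] q7 1.29 q1 -0.43
tool-y heading 90.0 grip 0.8487031639630164 F [-0.3  0.1 -0.1] tilt [ 0.001  0.001 -1.   ]
turn ccw deg -2.0 -> yaw units total 0.0113
t 26.32 p [0.6441 0.1932 0.1808] d mm [-231.6  170.2   19.2] UNITS(tool) total [ 1.9291  1.4195 -0.1604] q7 1.29 q1 -0.43
tool-y heading 90.0 grip 0.8487031639630164 F [-0.3  0.1 -0.1] tilt [ 0.001  0.001 -1.   ]
turn ccw deg -2.0 -> yaw units total 0.0113
cup 170 circ [0.631, 0.1878] 0.0238 mean [0.6301, 0.1879, 0.0723] mid [0.6323, 0.1878]
```

```bash
python3 -m creep '[[0.4,0,0,0],[0.48,0,0,0],[0.48,0,0,0],[0.48,0,0,0],[0.09,0.3,0,0.011],[0,0.4,0,0],[0,0.4,0,0],[0,0.32,0,0],[0,0,0.3,0],[0,0,0.3,0],[0,0,0.3,0],[0,0,0,0]]'; python3 go.py 0.4125 0.3634 0.012 88
```

```text
t: 27.88
tcp_pos: [0.4151, 0.3611, 0.0703]
eef_rot: [[-1.0, 0.026, -0.003], [0.026, 1.0, -0.002], [0.003, -0.002, -1.0]]
force: [-0.2, 0.6, 0.3]
grip_width: 0.848
finger_force: 0.0
t 27.88 p [0.4151 0.3611 0.0703] d mm [ -2.6   2.3 -58.3] UNITS(tool) total [0.0209 0.0198 0.4859] q7 0.78 q1 -0.78
tool-y heading 88.5 grip 0.8484580020111411 F [-0.2  0.6  0.3] tilt [-0.003 -0.002 -1.   ]
turn ccw deg -0.5 -> yaw units total 0.0029
```

```bash
python3 -m creep '[[0.02,0.018,0.25,0],[0,0,0.23,0],[0,0,0,0]]'; python3 -m creep '[[0,0,0,0],[0,0,0,0],[0,0,0,0],[0,0,0,0],[0,0,0,0],[0,0,0,0]]' -1 15; python3 go.py 0.4125 0.3634 0.23 88
```

```text
t: 28.25
tcp_pos: [0.4136, 0.3641, 0.0144]
eef_rot: [[-1.0, 0.027, -0.001], [0.027, 1.0, -0.001], [0.001, -0.001, -1.0]]
force: [-0.3, -1.1, 0.5]
grip_width: 0.85
finger_force: 0.0
t: 29.0
tcp_pos: [0.4143, 0.3645, 0.0152]
eef_rot: [[-1.0, 0.028, 0.001], [0.028, 1.0, 0.001], [-0.001, 0.001, -1.0]]
force: [-1.9, -1.5, 11.5]
grip_width: 0.608
finger_force: 14.9
t 29.0 p [0.4143 0.3645 0.0152] d mm [ -1.8  -1.1 214.8] UNITS(tool) total [ 0.0128 -0.0084 -1.7904] q7 0.77 q1 -0.78
tool-y heading 88.4 grip 0.6079168418567618 F [-1.9 -1.5 11.5] tilt [ 0.001  0.001 -1.   ]
turn ccw deg -0.4 -> yaw units total 0.0021
```

```bash
python3 -m creep '[[0,0,-0.3,0],[0,0,-0.4,0],[0,0,-0.4,0],[0,0,-0.4,0],[0,0,-0.45,0],[0,0,0,0],[0,0,0,0]]'; python3 go.py 0.5225 0.3445 0.23 88
```

```text
t: 29.88
tcp_pos: [0.4135, 0.3639, 0.2478]
eef_rot: [[-1.0, 0.028, -0.0], [0.028, 1.0, -0.0], [0.0, -0.0, -1.0]]
force: [-0.2, -0.9, -0.7]
grip_width: 0.603
finger_force: 14.9
t 29.88 p [0.4135 0.3639 0.2478] d mm [109.  -19.4 -17.8] UNITS(tool) total [-0.9123 -0.1363  0.1485] q7 0.77 q1 -0.79
tool-y heading 88.4 grip 0.6029475625579077 F [-0.2 -0.9 -0.7] tilt [-0. -0. -1.]
turn ccw deg -0.4 -> yaw units total 0.0021
```

```bash
python3 -m creep '[[-0.4,-0.06,0,0],[-0.4,-0.06,0,0],[-0.112,-0.016,0,0],[0,0,0,0],[0,0,0.14,0],[0,0,0,0],[0,0,0.1,0],[0,0,0.1,0],[0,0,0,0]]'; python3 go.py 0.5225 0.3445 0.185 88
```

```text
t: 31.0
tcp_pos: [0.5222, 0.3445, 0.206]
eef_rot: [[-1.0, 0.028, -0.001], [0.028, 1.0, -0.001], [0.001, -0.001, -1.0]]
force: [-0.3, 0.5, 0.1]
grip_width: 0.606
finger_force: 14.9
t 31.0 p [0.5222 0.3445 0.206 ] d mm [  0.3   0.  -21. ] UNITS(tool) total [-0.0029  0.0006  0.1753] q7 0.93 q1 -0.68
tool-y heading 88.4 grip 0.6060417493366519 F [-0.3  0.5  0.1] tilt [-0.001 -0.001 -1.   ]
turn ccw deg -0.4 -> yaw units total 0.0021
```

```bash
python3 -m creep '[[0,0,0.08,0],[0,0,0.06,0],[0,0,0.025,0],[0,0,0.015,0],[0,0,0.01,0],[0,0,0,0]]'; python3 go.py 0.5225 0.3445 0.185 88
```

```text
t: 31.75
tcp_pos: [0.5227, 0.3448, 0.1852]
eef_rot: [[-1.0, 0.028, 0.0], [0.028, 1.0, 0.0], [-0.0, 0.0, -1.0]]
force: [-3.3, -2.0, 7.4]
grip_width: 0.607
finger_force: 14.9
t 31.75 p [0.5227 0.3448 0.1852] d mm [-0.2 -0.3 -0.2] UNITS(tool) total [ 0.0019 -0.0022  0.0014] q7 0.93 q1 -0.68
tool-y heading 88.4 grip 0.6071019794485412 F [-3.3 -2.   7.4] tilt [ 0.  0. -1.]
turn ccw deg -0.4 -> yaw units total 0.0021
```

```bash
python3 -m creep '[[0,0,0,0],[0,0,0,0],[0,0,0,0],[0,0,-0.2,0],[0,0,-0.4,0],[0,0,-0.1,0],[0.5,0,0,0],[0.5,-0.1,0,0],[0.4,-0.1,0,0],[0,0,0,0]]' 0.6; python3 - <<'E'
from h import *
grab('top'); grab('scene')
cv2.imwrite('pics/s3.png',np.vstack([cv2.resize(np.load('/tmp/top.npz')['p'][130:290,130:400,::-1],None,fx=2.9,fy=2.9)]))
from meas import *
circ('cup',215,265,140,200,.06,.09)
circ('closure',130,190,190,240,.195,.24)
for n,(a,b,c,d) in {'bA':(275,312,205,255),'bB':(322,360,212,262)}.items():
    rect(n+' body',a,b,c,d,.047,.06); rect(n+' all',a,b,c,d,.028,.06); print(sel(a,b,c,d,.03,.0435).mean(0))
E
python3 go.py 0.46 0.06 0.1 0
```

```text
t: 33.0
tcp_pos: [0.3515, 0.3253, 0.2686]
eef_rot: [[-1.0, 0.026, -0.0], [0.026, 1.0, 0.0], [0.0, 0.0, -1.0]]
force: [1.5, 0.4, 0.1]
grip_width: 0.801
finger_force: 0.0
cup 434 circ [0.6414, 0.1955] 0.0291 mean [0.6416, 0.1944, 0.0728] mid [0.6422, 0.1954]
closure 627 circ [0.5212, 0.3445] 0.0297 mean [0.5212, 0.3423, 0.2105] mid [0.5219, 0.3431]
bA body 413 [0.483, 0.0609] [0.0642, 0.0491] 6.5 z 0.0497
bA all 682 [0.4954, 0.0627] [0.0917, 0.0501] 7.4 z 0.048
[0.52443316 0.0659655  0.03864492]
bB body 441 [0.4573, -0.0533] [0.049, 0.0634] 89.2 z 0.0494
bB all 685 [0.4709, -0.0537] [0.0493, 0.0912] 89.2 z 0.0481
[ 0.499758   -0.05240174  0.03845214]
t 33.1 p [0.3543 0.3255 0.2685] d mm [ 105.7 -265.5 -168.5] UNITS(tool) total [-0.9421 -2.1875  1.4042] q7 0.74 q1 -0.81
tool-y heading 88.4 grip 0.8022356475809078 F [0.9 0.5 0.3] tilt [ 0.  0. -1.]
turn ccw deg -88.4 -> yaw units total 0.491
```

View pics/s3.png

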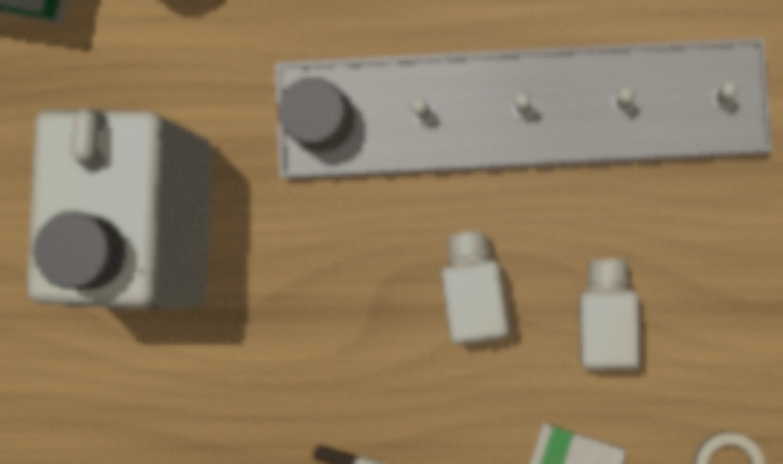

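```bash
python3 -m creep '[[-0.2,-0.4,0,0],[-0.2,-0.45,0,0],[-0.2,-0.45,0,0],[-0.2,-0.45,0.2,0],[-0.15,-0.45,0.3,0],[0,0,0.3,-0.05],[0,0,0.3,0],[0,0,0,0],[0,0,0,0]]' 0.7; python3 go.py 0.4625 0.0584 0.0075 97.5
```

```text
t: 34.22
tcp_pos: [0.4599, 0.0632, 0.1405]
eef_rot: [[-0.992, -0.128, 0.001], [-0.128, 0.992, -0.0], [-0.001, -0.0, -1.0]]
force: [1.1, -0.3, 0.6]
grip_width: 0.852
finger_force: 0.0
t 34.23 p [0.4599 0.0632 0.1405] d mm [   2.6   -4.8 -133. ] UNITS(tool) total [-0.016  -0.0424  1.1081] q7 1.57 q1 -0.44
tool-y heading 97.3 grip 0.8517876764676713 F [ 1.1 -0.3  0.6] tilt [ 0.001 -0.    -1.   ]
turn ccw deg 0.2 -> yaw units total -0.0009
```

```bash
python3 -m creep '[[-0.016,-0.042,0.4,0],[0,0,0.4,0],[0,0,0.2,0],[0,0,0.1,0],[0,0,0,0],[0,0,0,0]]'; python3 go.py 0.4625 0.0584 0.0075 97.5; python3 -m creep '[[0,0,0,0],[0,0,0,0],[0,0,0,0],[0,0,0,0],[0,0,0,0],[0,0,0,0]]' -1 3
```

```text
t: 34.98
tcp_pos: [0.4624, 0.0589, 0.0088]
eef_rot: [[-0.992, -0.128, 0.002], [-0.128, 0.992, 0.0], [-0.002, 0.0, -1.0]]
force: [0.9, 0.4, 0.6]
grip_width: 0.85
finger_force: 0.0
t 34.98 p [0.4624 0.0589 0.0088] d mm [ 0.1 -0.5 -1.3] UNITS(tool) total [-0.0004 -0.004   0.0104] q7 1.67 q1 -0.37
tool-y heading 97.4 grip 0.850084690641179 F [0.9 0.4 0.6] tilt [ 0.002  0.    -1.   ]
turn ccw deg 0.1 -> yaw units total -0.0007
t: 35.72
tcp_pos: [0.4616, 0.0586, 0.0076]
eef_rot: [[-0.992, -0.128, 0.0], [-0.128, 0.992, -0.0], [-0.0, -0.0, -1.0]]
force: [-0.4, 0.6, 5.0]
grip_width: 0.531
finger_force: 3.0
```

Gripped lightly (50 mm). Next I lift it and see how far it swings.

```bash
python3 -m creep '[[0,0,-0.1,0],[0,0,-0.2,0],[0,0,-0.3,0],[0,0,-0.3,0],[0,0,-0.3,0],[0,0,0,0],[0,0,0,0],[0,0,0,0],[0,0,0,0]]'; python3 - <<'E'
from h import *
grab('scene'); cv2.imwrite('pics/s4.png',cv2.resize(np.load('/tmp/scene.npz')['p'][120:270,240:440,::-1],None,fx=4,fy=4))
E
python3 go.py 0.6 0 0.2
```

```text
t: 36.85
tcp_pos: [0.4611, 0.0585, 0.1509]
eef_rot: [[-0.992, -0.128, -0.001], [-0.128, 0.992, -0.001], [0.001, -0.0, -1.0]]
force: [0.1, 0.7, -0.4]
grip_width: 0.53
finger_force: 3.0
t 36.9 p [0.4612 0.0585 0.151 ] d mm [138.8 -58.5  49. ] UNITS(tool) total [-1.0843 -0.6323 -0.4091] q7 1.58 q1 -0.44
tool-y heading 97.4 grip 0.5374105992390382 F [-0.2  0.1 -0.5] tilt [-0.001 -0.    -1.   ]
```

View pics/s4.png

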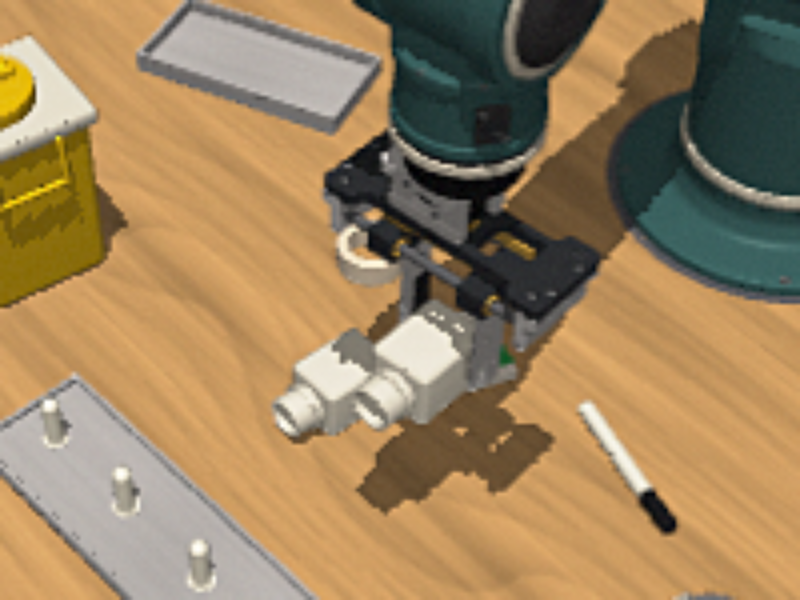

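The bottle stays horizontal in the grip. I'll swing it upright by pressing its mouth against the canister's front face while raising the gripper.

```bash
python3 -m creep '[[0,0,0,0.052],[0.3,0,0,0],[0.3,0.1,0,0],[0,0,0,0]]'; python3 go.py 0.382 0.3435 0.065 88
```

```text
t: 37.4
tcp_pos: [0.3881, 0.0737, 0.1514]
eef_rot: [[-0.999, 0.033, -0.001], [0.033, 0.999, 0.0], [0.001, 0.0, -1.0]]
force: [1.2, 0.7, -0.5]
grip_width: 0.529
finger_force: 3.0
t 37.4 p [0.3881 0.0737 0.1514] d mm [ -6.1 269.8 -86.4] UNITS(tool) total [0.1243 2.245  0.7204] q7 1.3 q1 -0.53
tool-y heading 88.1 grip 0.5294048172100873 F [ 1.2  0.7 -0.5] tilt [-0.001  0.    -1.   ]
turn ccw deg -0.1 -> yaw units total 0.0006
```

```bash
python3 -m creep '[[0,0.3,0,0],[0.02,0.45,0,0],[0.02,0.45,0,0],[0.02,0.45,0,0],[0.02,0.4,0,0],[0.044,0.195,0.3,0],[0,0,0.3,0],[0,0,0.12,0],[0,0,0,0]]'; python3 go.py 0.402 0.3435 0.065 88
```

```text
t: 38.52
tcp_pos: [0.3846, 0.3424, 0.0647]
eef_rot: [[-0.999, 0.035, -0.001], [0.035, 0.999, -0.001], [0.001, -0.001, -1.0]]
force: [-0.2, -0.7, -0.2]
grip_width: 0.535
finger_force: 3.0
t 38.52 p [0.3846 0.3424 0.0647] d mm [17.4  1.1  0.3] UNITS(tool) total [-0.1446  0.0146 -0.0024] q7 0.79 q1 -0.85
tool-y heading 88.0 grip 0.534774517719837 F [-0.2 -0.7 -0.2] tilt [-0.001 -0.001 -1.   ]
turn ccw deg 0.0 -> yaw units total -0.0001
```

```bash
python3 -m creep '[[-0.1,0,0,0],[-0.07,0,0,0],[-0.03,0,-0.1,0],[-0.03,0,-0.1,0],[-0.06,0,-0.09,0],[-0.06,0,-0.09,0],[-0.08,0,-0.06,0],[-0.08,0,-0.06,0],[0,0,0,0]]'; python3 go.py 0.455 0.3435 0.128 88;  python3 - <<'E'
from h import *
grab('scene'); cv2.imwrite('pics/s5.png',cv2.resize(np.load('/tmp/scene.npz')['p'][200:380,360:560,::-1],None,fx=3,fy=3))
E
```

```text
t: 39.65
tcp_pos: [0.4467, 0.3407, 0.1255]
eef_rot: [[-0.999, 0.035, 0.001], [0.035, 0.999, 0.0], [-0.001, 0.0, -1.0]]
force: [0.5, 0.5, -0.9]
grip_width: 0.529
finger_force: 3.0
t 39.65 p [0.4467 0.3407 0.1255] d mm [8.3 2.8 2.5] UNITS(tool) total [-0.0679  0.0254 -0.0205] q7 0.87 q1 -0.78
tool-y heading 88.0 grip 0.529379644750557 F [ 0.5  0.5 -0.9] tilt [ 0.001  0.    -1.   ]
turn ccw deg 0.0 -> yaw units total -0.0002
```

View pics/s5.png

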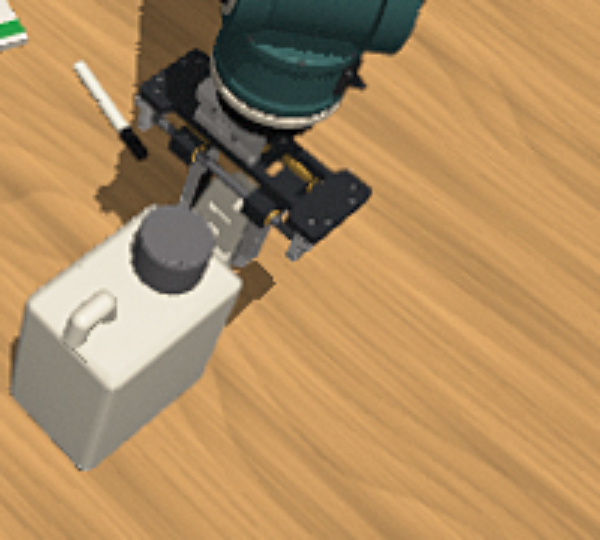

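The bottle's base is now showing from above, so it has rotated. I'll press it flat against the wall.

```bash
python3 -m creep '[[-0.04,0,-0.02,0],[-0.025,0,-0.01,0],[-0.01,0,0,0],[0,0,0,0]]'; python3 go.py 0.38 0.3435 0.16 88
```

```text
t: 40.2
tcp_pos: [0.4545, 0.3405, 0.1287]
eef_rot: [[-0.999, 0.035, 0.0], [0.035, 0.999, -0.0], [-0.0, -0.0, -1.0]]
force: [-0.8, 0.1, -0.2]
grip_width: 0.533
finger_force: 3.0
t 40.2 p [0.4545 0.3405 0.1287] d mm [-74.5   3.   31.3] UNITS(tool) total [ 0.6217  0.0036 -0.2612] q7 0.88 q1 -0.77
tool-y heading 88.0 grip 0.5327866864863108 F [-0.8  0.1 -0.2] tilt [ 0. -0. -1.]
turn ccw deg -0.0 -> yaw units total 0.0001
```

```bash
python3 -m creep '[[-0.015,0,0,0],[-0.01,0,0,0],[0,0,0,0]]'; python3 -m creep '[[-0.01,0,0,0],[0,0,0,0]]' ; python3 -m creep '[[0.3,0,-0.1,0],[0.4,0,-0.2,0],[0,0,0,0],[0,0,0,0]]' - 8; python3 - <<'E'
from h import *
grab('scene'); cv2.imwrite('pics/s6.png',cv2.resize(np.load('/tmp/scene.npz')['p'][170:350,360:560,::-1],None,fx=3,fy=3))
grab('top')
E
python3 go.py 0.4 0.1 0.16 88
```

```text
t: 40.58
tcp_pos: [0.4576, 0.3403, 0.1287]
eef_rot: [[-0.999, 0.035, 0.0], [0.035, 0.999, -0.0], [-0.0, -0.0, -1.0]]
force: [-2.0, 1.1, 0.1]
grip_width: 0.53
finger_force: 3.0
t: 40.83
tcp_pos: [0.4588, 0.3403, 0.1287]
eef_rot: [[-0.999, 0.035, 0.0], [0.035, 0.999, -0.0], [-0.0, -0.0, -1.0]]
force: [-1.8, 0.0, -0.5]
grip_width: 0.531
finger_force: 3.0
t: 41.32
tcp_pos: [0.3753, 0.3432, 0.1649]
eef_rot: [[-0.999, 0.035, 0.001], [0.035, 0.999, 0.0], [-0.001, 0.0, -1.0]]
force: [-0.4, 0.1, -0.5]
grip_width: 0.532
finger_force: 8.0
t 41.42 p [0.3755 0.3428 0.1643] d mm [  24.5 -242.8   -4.3] UNITS(tool) total [-0.276  -2.0151  0.037 ] q7 0.76 q1 -0.87
tool-y heading 88.0 grip 0.5308039956638057 F [ 0.9  0.6 -0.4] tilt [-0.    -0.001 -1.   ]
turn ccw deg 0.0 -> yaw units total -0.0002
```

View pics/s6.png

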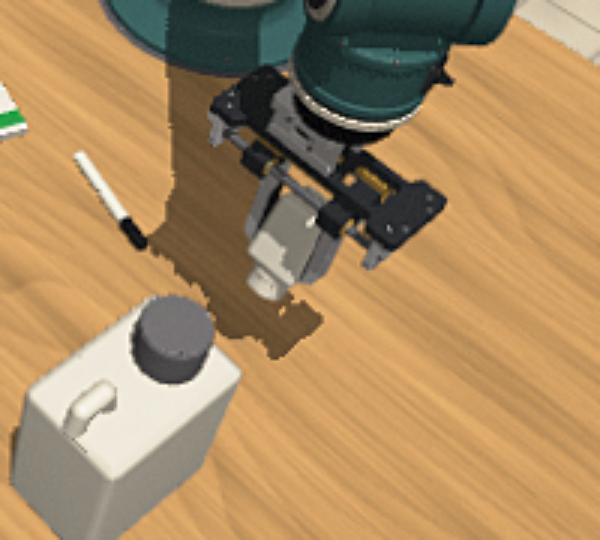

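```bash
python3 - <<'E'
from h import *
P=cloud('scene',np.load('/tmp/scene.npz')['d'])
Q=P[232:275,438:475].reshape(-1,3); s=r.read_state()['tcp_pos']; Q=Q[np.isfinite(Q).all(1)]
Q=Q[(abs(Q[:,0]-s[0])<.06)&(abs(Q[:,1]-s[1])<.028)&(Q[:,2]>.06)]
for z in np.arange(.09,.24,.01):
    q=Q[abs(Q[:,2]-z)<.005]
    if len(q)>3: print(round(z,3),len(q),(q.min(0)[:2]*1000-np.array(s[:2])*1000).round(1),(q.max(0)[:2]*1000-np.array(s[:2])*1000).round(1), 'med x',((np.median(q[:,0])-s[0])*1000).round(1))
E
```

```text
0.13 11 [  1.7 -12.4] [23.2 17.4] med x 14.4
0.14 48 [  5.3 -13.9] [24.4 19.7] med x 18.9
0.15 35 [  8.7 -12.3] [19.9 18.6] med x 15.1
0.16 20 [ 10.  -19.3] [20.2 26.2] med x 17.7
0.17 76 [  7.2 -27. ] [21.2 27.9] med x 15.6
0.18 84 [  6.6 -27.6] [20.4 27.4] med x 11.9
0.19 88 [ -1.6 -26.6] [14.8 27.9] med x 7.9
0.2 96 [-47.1 -27.8] [11.7 27.8] med x 3.5
0.21 103 [-42.1 -27.2] [ 8.7 26.9] med x -1.2
0.22 72 [-15.2 -27.6] [ 9.5 27.6] med x -5.0
0.23 14 [ -3.3 -27.5] [ 9.8 27.4] med x 7.1
```

Bottle still about 23° from upright and it has slid in the grip (mouth about 40 mm below the pads). I'll press the rim flat on the bare table here.

```bash
python3 -m creep '[[0,0,0.3,0],[0,0,0.4,0],[0,0,0.25,0],[0,0,0,0]]' - 4;  python3 -m creep '[[0,0,0.05,0],[0,0,0.04,0],[0,0,0,0]]'; python3 go.py 0.4 0.1 0.16 88
```

```text
t: 41.92
tcp_pos: [0.3744, 0.3418, 0.0487]
eef_rot: [[-0.999, 0.036, -0.003], [0.036, 0.999, -0.004], [0.003, -0.004, -1.0]]
force: [0.5, -0.7, 0.3]
grip_width: 0.533
finger_force: 4.0
t: 42.3
tcp_pos: [0.3755, 0.3436, 0.0407]
eef_rot: [[-0.999, 0.035, 0.001], [0.035, 0.999, 0.001], [-0.001, 0.001, -1.0]]
force: [1.5, 0.0, 0.4]
grip_width: 0.531
finger_force: 4.0
t 42.3 p [0.3755 0.3436 0.0407] d mm [  24.5 -243.6  119.3] UNITS(tool) total [-0.2763 -2.0208 -0.9964] q7 0.77 q1 -0.85
tool-y heading 88.0 grip 0.5305921615351025 F [1.5 0.  0.4] tilt [ 0.001  0.001 -1.   ]
turn ccw deg -0.0 -> yaw units total 0.0
```

```bash
for i in 1 2 3 4; do python3 -m creep '[[0,0,0.03,0],[0,0,0,0]]' | grep -E 'tcp_pos|^force'; done
```

```text
tcp_pos: [0.3753, 0.3437, 0.0369]
force: [1.0, 0.2, 3.2]
tcp_pos: [0.3751, 0.3437, 0.0332]
force: [0.6, 0.5, 2.9]
tcp_pos: [0.3751, 0.3436, 0.0295]
force: [1.2, 1.9, 3.3]
tcp_pos: [0.375, 0.3436, 0.0258]
force: [1.4, 2.3, 2.5]
```

```bash
cat > tilt.py <<'E'
from h import *
P=cloud('scene',grab('scene')[1]); S=r.read_state(); s=np.array(S['tcp_pos']); R=np.array(S['eef_rot'])
Q=P.reshape(-1,3); Q=Q[np.isfinite(Q).all(1)]; L=(Q-s)@R; L[:,0]*=-1; L[:,2]*=-1   # x: bottle-forward, y, z up
if R[0,0]>0: L[:,0]*=-1
m=(abs(L[:,0])<.06)&(abs(L[:,1])<.0235)&(L[:,2]>-.1)&(L[:,2]<.08)&(Q[:,2]>.005); L=L[m]*1000
for z in np.arange(-100,80,6.):
    q=L[abs(L[:,2]-z)<3]; q=q[q[:,0]>-30]
    if len(q)>5: print('z rel tcp %4.0f n %3d  front x %5.1f med %5.1f'%(z,len(q),np.percentile(q[:,0],90),np.median(q[:,0])))
E
python3 -m creep '[[0,0,-0.2,0],[0,0,-0.25,0],[0,0,-0.2,0],[0,0,0,0]]' - 8; python3 tilt.py
```

```text
t: 43.8
tcp_pos: [0.3752, 0.3437, 0.1049]
eef_rot: [[-0.999, 0.035, 0.002], [0.035, 0.999, 0.002], [-0.002, 0.002, -1.0]]
force: [0.7, 1.1, -0.6]
grip_width: 0.528
finger_force: 8.0
z rel tcp  -10 n  23  front x  23.7 med  19.5
z rel tcp   -4 n  28  front x  22.7 med  19.7
z rel tcp    2 n  16  front x  20.7 med  16.6
z rel tcp    8 n  17  front x  21.5 med  17.6
z rel tcp   20 n  27  front x  21.7 med  19.5
z rel tcp   26 n  43  front x  19.6 med  16.9
z rel tcp   32 n  37  front x  17.7 med  14.6
z rel tcp   38 n  37  front x  14.0 med  12.3
z rel tcp   44 n  40  front x  11.8 med   9.7
z rel tcp   50 n  38  front x  10.6 med   7.8
z rel tcp   56 n  43  front x   8.0 med   5.4
z rel tcp   62 n  42  front x   5.1 med   2.6
z rel tcp   68 n  54  front x   4.4 med  -1.8
z rel tcp   74 n  17  front x   7.2 med  -9.4
```

Tilt is still about 21° because the bottle slid instead of turning. The base is now a long lever, so I'll turn the tool half round and push the base against the canister wall.

```bash
python3 -m creep '[[0,0,-0.02,0.058],[0,0,-0.02,0.058],[0,0,-0.02,0.058],[0,0,-0.02,0.058],[0,0,-0.02,0.058],[0,0,-0.02,0.058],[0,0,-0.02,0.059],[0,0,-0.02,0.059],[0,0,0,0.059],[0,0,0,0.059],[0,0,0,0.059],[0,0,0,0.059],[0,0,0,0.059],[0,0,0,0.059],[0,0,0,0.059],[0,0,0,0.059],[0,0,0,0.059],[0,0,0,0],[0,0,0,0]]'; python3 go.py 0.435 0.3435 0.124 88
```

```text
t: 46.22
tcp_pos: [0.3745, 0.343, 0.1222]
eef_rot: [[1.0, -0.021, -0.0], [-0.021, -1.0, -0.001], [-0.0, 0.001, -1.0]]
force: [-0.2, 0.3, -0.7]
grip_width: 0.534
finger_force: 8.0
t 46.23 p [0.3745 0.343  0.1222] d mm [60.5  0.5  1.8] UNITS(tool) total [ 0.5036 -0.0146 -0.0151] q7 -2.08 q1 -1.4
tool-y heading -91.2 grip 0.533689617424811 F [-0.2  0.3 -0.7] tilt [-0.    -0.001 -1.   ]
turn ccw deg -0.8 -> yaw units total 0.0045
```

```bash
python3 -m creep '[[0.25,0,-0.02,0],[0.2,0,0,0],[0.1,0,0,0],[0.05,0,0,0],[0,0,0,0]]' - 4; for i in 1 2 3; do python3 -m creep '[[0.025,0,0,0],[0,0,0,0]]' | grep -E 'tcp_pos|^force'; done
```

```text
t: 46.85
tcp_pos: [0.4465, 0.3412, 0.1248]
eef_rot: [[1.0, -0.024, -0.0], [-0.024, -1.0, -0.001], [-0.0, 0.001, -1.0]]
force: [-0.3, -0.2, -0.4]
grip_width: 0.532
finger_force: 4.0
tcp_pos: [0.4489, 0.3413, 0.1249]
force: [-4.4, -1.1, -0.8]
tcp_pos: [0.452, 0.3413, 0.1249]
force: [-4.0, -1.9, -1.7]
tcp_pos: [0.4552, 0.3412, 0.125]
force: [-4.2, -0.8, -1.5]
```

```bash
python3 -m creep '[[-0.2,0,0,0],[-0.4,0,0,0],[0,0,0,0],[0,0,0,0]]' - 8;  python3 tilt.py;  python3 - <<'E'
from h import *
cv2.imwrite('pics/s7.png',cv2.resize(np.load('/tmp/scene.npz')['p'][190:310,390:550,::-1],None,fx=5,fy=5))
E
```

```text
t: 48.1
tcp_pos: [0.3843, 0.3434, 0.1256]
eef_rot: [[1.0, -0.025, 0.001], [-0.025, -1.0, 0.001], [0.001, -0.001, -1.0]]
force: [-0.0, 0.6, 1.1]
grip_width: 0.532
finger_force: 8.0
z rel tcp    2 n  10  front x  12.0 med  11.3
z rel tcp    8 n  13  front x  13.9 med  12.8
z rel tcp   14 n  11  front x  16.8 med  15.9
z rel tcp   20 n   9  front x  18.5 med  17.8
z rel tcp   26 n  10  front x  20.5 med  19.8
z rel tcp   32 n  15  front x  23.7 med  22.0
z rel tcp   38 n   8  front x  26.3 med  23.9
z rel tcp   44 n  12  front x  27.4 med  26.6
z rel tcp   50 n  22  front x  29.1 med  27.9
z rel tcp   56 n  75  front x  29.6 med  24.7
z rel tcp   62 n 125  front x  23.2 med  13.0
z rel tcp   68 n  53  front x   9.6 med   1.2
```

View pics/s7.png

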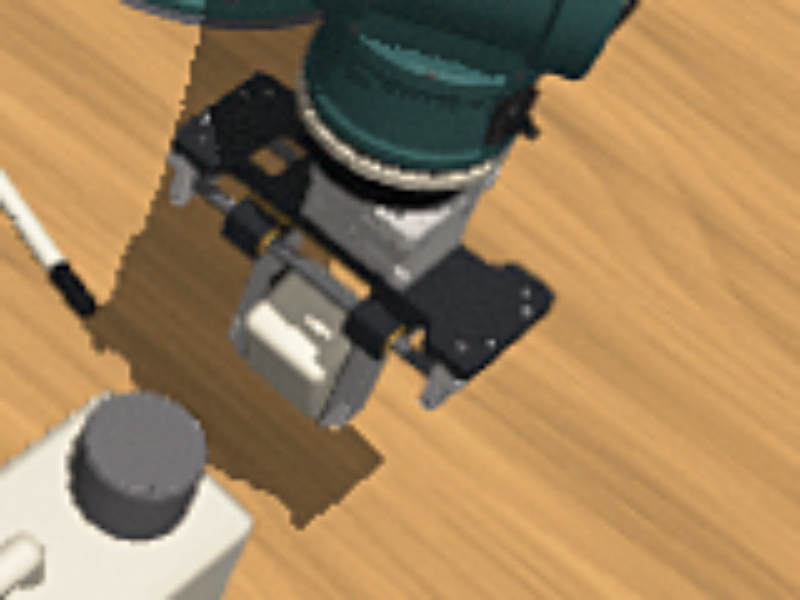

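Bottle is still tilted about 20° (base toward +x), as the pads resist twisting. New plan: put it tilted over peg2, release it, and regrip with the fingers along the tilt direction, which squares it upright.

```bash
python3 -m creep '[[-0.1,0,-0.3,0],[0,0.3,-0.1,0],[0,0.45,0,0],[0,0.5,0,0],[0,0.5,0,0],[0,0.5,0,0],[0,0.4,0,0],[0.4,0,0,0],[0.45,0,0,0],[0.45,0,0,0],[0.4,0,0,0],[0.3,0,0,0],[0.3,0,0,0],[0,0,0,0],[0,0,0,0]]'; python3 go.py 0.671 0.0183 0.12; python3 tilt.py
```

```text
t: 50.02
tcp_pos: [0.6026, 0.0181, 0.1704]
eef_rot: [[0.999, -0.033, -0.016], [-0.033, -0.999, 0.001], [-0.016, -0.001, -1.0]]
force: [-0.2, 0.2, -1.6]
grip_width: 0.529
finger_force: 8.0
t 50.02 p [0.6026 0.0181 0.1704] d mm [ 68.4   0.2 -50.4] UNITS(tool) total [ 0.5759 -0.0204  0.4112] q7 -1.24 q1 -0.75
tool-y heading -91.9 grip 0.5293318172953415 F [-0.2  0.2 -1.6] tilt [-0.016  0.001 -1.   ]
z rel tcp   20 n   6  front x  18.7 med  17.4
z rel tcp   44 n   7  front x  27.9 med  27.6
z rel tcp   50 n  13  front x  29.3 med  28.5
z rel tcp   56 n  58  front x  27.7 med  23.7
z rel tcp   62 n  50  front x  22.0 med  15.7
z rel tcp   68 n   7  front x   3.1 med  -5.0
```

```bash
python3 -m creep '[[0.2,0,0,0],[0.2,0,0,0],[0.17,-0.02,0,0],[0,0,0.2,0],[0,0,0.18,0],[0,0,0,0],[0,0,0,0]]'; python3 go.py 0.671 0.0183 0.08
```

```text
t: 50.95
tcp_pos: [0.6707, 0.0193, 0.1248]
eef_rot: [[0.999, -0.031, -0.015], [-0.031, -1.0, 0.002], [-0.015, -0.001, -1.0]]
force: [-0.6, 0.9, -0.0]
grip_width: 0.536
finger_force: 8.0
t 50.95 p [0.6707 0.0193 0.1248] d mm [  0.3  -1.  -44.8] UNITS(tool) total [0.0085 0.009  0.373 ] q7 -1.22 q1 -0.63
tool-y heading -91.8 grip 0.53634574164638 F [-0.6  0.9 -0. ] tilt [-0.015  0.002 -1.   ]
```

```bash
python3 -m creep '[[0.008,0.009,0.2,0],[0,0,0,0]]' - 4 | grep -E 'tcp_pos|^force'; for i in 1 2 3 4 5; do python3 -m creep '[[0,0,0.05,0],[0,0,0,0]]' | grep -E 'tcp_pos|^force'; done
```

```text
tcp_pos: [0.6701, 0.0185, 0.0982]
force: [-0.1, -0.6, -1.9]
tcp_pos: [0.6709, 0.0183, 0.0938]
force: [0.6, 0.5, -0.6]
tcp_pos: [0.6707, 0.0184, 0.0875]
force: [-0.2, 0.2, -0.3]
tcp_pos: [0.6707, 0.0184, 0.0815]
force: [1.1, -0.3, -0.6]
tcp_pos: [0.6706, 0.0184, 0.0755]
force: [0.9, -0.4, -1.4]
tcp_pos: [0.6705, 0.0184, 0.0694]
force: [0.6, 0.4, -1.0]
```

```bash
for i in 1 2 3; do python3 -m creep '[[0,0,0.05,0],[0,0,0,0]]' | grep -E 'tcp_pos|^force'; done;  python3 - <<'E'
from h import *
p,d=grab('scene'); cv2.imwrite('pics/s8.png',cv2.resize(p[200:300,230:350,::-1],None,fx=6,fy=6))
E
```

```text
tcp_pos: [0.6703, 0.0184, 0.0634]
force: [0.9, -0.0, -1.0]
tcp_pos: [0.6703, 0.0184, 0.0574]
force: [0.8, -0.6, -0.5]
tcp_pos: [0.6702, 0.0184, 0.0515]
force: [1.0, 0.1, -0.1]
```

View pics/s8.png

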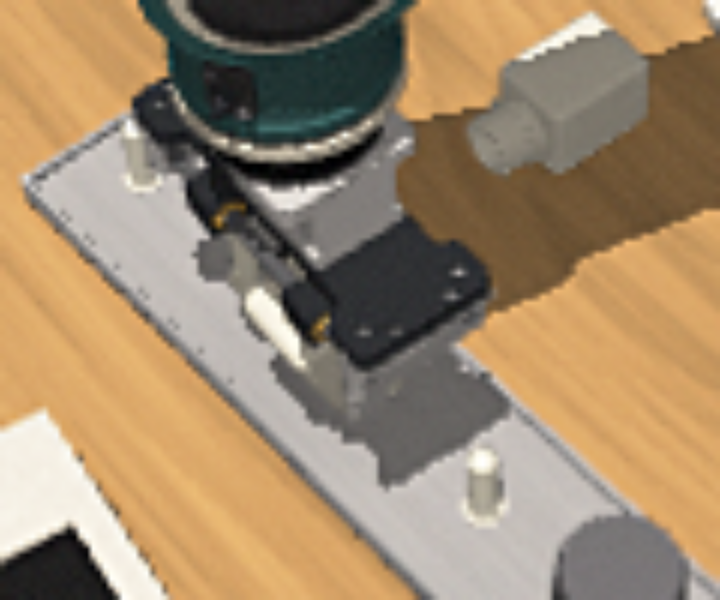

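```bash
python3 -m creep '[[0,0,0.04,0],[0,0,0,0]]' | grep -E 'tcp_pos|^force';  python3 -m creep '[[0,0,0,0],[0,0,0,0],[0,0,0,0],[0,0,0,0]]' 0.25; python3 -m creep '[[0,0,-0.1,0],[0,0,-0.3,0],[0,0,-0.4,0],[0,0,-0.4,0],[-0.3,0,-0.2,0.05],[0,0,0,0.055],[0,0,0,0.055],[0,0,0,0.055],[0,0,0,0.055],[0,0,0,0.055],[0,0,0,0.055],[0,0,0,0.055],[0,0,0,0.055],[0,0,0,0]]' 1;  python3 - <<'E'
from h import *
p,d=grab('scene'); cv2.imwrite('pics/s9.png',cv2.resize(p[180:320,230:370,::-1],None,fx=4,fy=4))
P=cloud('scene',d); Q=P[180:320,230:370].reshape(-1,3); Q=Q[np.isfinite(Q).all(1)]
Q=Q[(abs(Q[:,0]-.65)<.09)&(abs(Q[:,1]-.0183)<.04)&(Q[:,2]<.15)]
for z in np.arange(.03,.14,.01):
    q=Q[abs(Q[:,2]-z)<.005]
    if len(q)>3: print(round(z,2),len(q),q.min(0).round(3),q.max(0).round(3))
E
python3 go.py .66 .0183 .1 2
```

```text
tcp_pos: [0.6702, 0.0184, 0.0468]
force: [1.3, 0.2, -0.9]
t: 54.0
tcp_pos: [0.6703, 0.0184, 0.0472]
eef_rot: [[0.999, -0.031, -0.015], [-0.031, -1.0, 0.002], [-0.015, -0.001, -1.0]]
force: [0.3, 0.0, -0.5]
grip_width: 0.623
finger_force: 0.0
t: 55.75
tcp_pos: [0.6369, 0.0192, 0.2163]
eef_rot: [[0.001, -1.0, -0.015], [-1.0, -0.001, 0.002], [-0.002, 0.015, -1.0]]
force: [-0.6, 1.1, -1.5]
grip_width: 0.999
finger_force: 0.0
0.03 9 [0.639 0.035 0.026] [0.658 0.038 0.035]
0.04 5 [0.644 0.037 0.035] [0.681 0.044 0.044]
0.05 16 [0.653 0.04  0.046] [0.688 0.047 0.055]
0.06 34 [0.644 0.039 0.055] [0.69  0.048 0.065]
0.07 35 [0.639 0.024 0.065] [0.694 0.048 0.074]
0.08 46 [0.644 0.011 0.075] [0.698 0.048 0.085]
0.09 48 [0.648 0.003 0.085] [0.705 0.047 0.095]
0.1 138 [ 0.653 -0.003  0.095] [0.706 0.047 0.105]
0.11 161 [ 0.658 -0.004  0.105] [0.701 0.047 0.115]
0.12 13 [ 0.663 -0.001  0.115] [0.671 0.04  0.118]
t 55.8 p [0.6369 0.0192 0.2162] d mm [  23.1   -0.9 -116.2] UNITS(tool) total [ 0.0105 -0.2067  0.9655] q7 -2.65 q1 -0.83
tool-y heading -179.8 grip 0.9983661126117982 F [-0.2 -0.7  0.7] tilt [-0.015  0.002 -1.   ]
turn ccw deg 1.8 -> yaw units total -0.0099
```

View pics/s9.png

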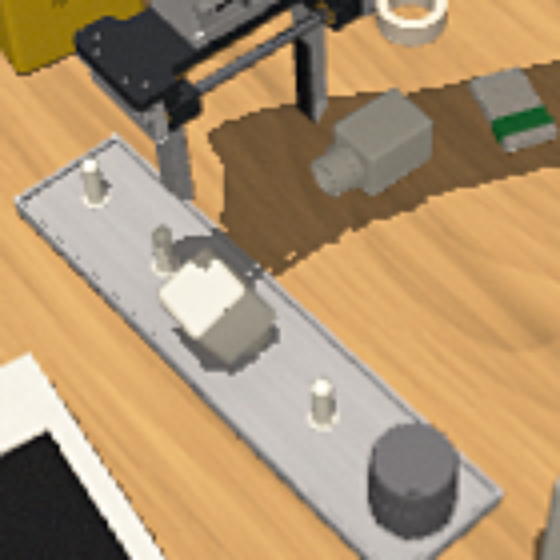

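Bottle A hangs on peg2, leaning toward +x about 25°. Next I descend with the fingers along x and squeeze it upright.

```bash
python3 -m creep '[[-0.01,-0.24,0,0],[0,0,0.3,0],[0,0,0,0]]'; python3 go.py .666 .020 .062 0; 
```

```text
t: 56.18
tcp_pos: [0.6642, 0.0207, 0.1777]
eef_rot: [[0.003, -1.0, -0.018], [-1.0, -0.003, 0.002], [-0.002, 0.018, -1.0]]
force: [-0.2, 0.3, -0.4]
grip_width: 1.005
finger_force: 0.0
t 56.17 p [0.6642 0.0207 0.1777] d mm [   1.8   -0.7 -115.7] UNITS(tool) total [ 0.0073 -0.033   0.964 ] q7 -2.65 q1 -0.77
tool-y heading -179.8 grip 1.0051048896293597 F [-0.2  0.3 -0.4] tilt [-0.018  0.002 -1.   ]
turn ccw deg -0.2 -> yaw units total 0.001
```

```bash
python3 -m creep '[[0.007,-0.035,0.3,0],[0,0,0.3,0],[0,0,0.25,0],[0,0,0.1,0],[0,0,0,0]]' | grep -E 'tcp_pos|^force'; python3 -m creep '[[0,0.02,0,0],[0,0.03,0,0],[0,0.03,0,0],[0,0.03,0,0],[0,0,0,0]]' 0.12 6; python3 go.py .651 .020 .062
```

```text
tcp_pos: [0.6678, 0.0198, 0.0661]
force: [0.5, 0.2, 0.8]
t: 57.42
tcp_pos: [0.6542, 0.02, 0.0655]
eef_rot: [[-0.0, -1.0, -0.015], [-1.0, -0.0, 0.002], [-0.002, 0.015, -1.0]]
force: [-0.4, 0.2, 1.1]
grip_width: 0.576
finger_force: 5.8
t 57.42 p [0.6542 0.02   0.0655] d mm [-3.2  0.  -3.5] UNITS(tool) total [-0.0001  0.0258  0.0295] q7 -2.58 q1 -0.74
tool-y heading -180.0 grip 0.5758346508782267 F [-0.4  0.2  1.1] tilt [-0.015  0.002 -1.   ]
```

```bash
python3 -m creep '[[0,0.015,0,0],[0,0,0,0],[0,0,0,0]]' -1 8; python3 -m creep '[[0,0,0,0],[0,0,0,0],[0,0,0,0],[0,0,0,0],[0,0,-0.1,0],[0,0,-0.3,0],[0,0,-0.4,0],[0,0,-0.4,0],[0,0,-0.1,0],[0,0,0,0]]' 0.4;  python3 - <<'E'
from h import *
p,d=grab('scene')
P=cloud('scene',d); Q=P[180:320,230:370].reshape(-1,3); Q=Q[np.isfinite(Q).all(1)]
Q=Q[(abs(Q[:,0]-.65)<.09)&(abs(Q[:,1]-.0183)<.04)&(Q[:,2]<.15)]
for z in np.arange(.03,.14,.01):
    q=Q[abs(Q[:,2]-z)<.005]
    if len(q)>3: print(round(z,2),len(q),q.min(0).round(3),q.max(0).round(3))
grab('top')
from meas import *
rect('top face',280,340,130,200,.095,.13); rect('bB all',315,370,205,270,.028,.06)
E
python3 go.py .66 .0183 .1 2
```

```text
t: 57.8
tcp_pos: [0.6526, 0.0198, 0.0655]
eef_rot: [[-0.0, -1.0, -0.015], [-1.0, 0.0, 0.002], [-0.002, 0.015, -1.0]]
force: [-1.2, 0.4, 3.5]
grip_width: 0.555
finger_force: 7.8
t: 59.05
tcp_pos: [0.6551, 0.0196, 0.2221]
eef_rot: [[0.0, -1.0, -0.014], [-1.0, -0.0, 0.002], [-0.002, 0.014, -1.0]]
force: [0.2, 1.0, -0.0]
grip_width: 0.702
finger_force: 0.0
0.03 7 [0.641 0.034 0.025] [0.657 0.04  0.034]
0.05 31 [ 0.629 -0.003  0.046] [0.672 0.049 0.055]
0.06 47 [0.628 0.003 0.055] [0.674 0.049 0.065]
0.07 46 [0.628 0.001 0.065] [0.673 0.047 0.075]
0.08 46 [0.625 0.003 0.075] [0.673 0.048 0.085]
0.09 49 [0.626 0.    0.085] [0.673 0.047 0.095]
0.1 79 [ 0.623 -0.004  0.096] [0.673 0.048 0.105]
0.11 232 [ 0.624 -0.002  0.105] [0.672 0.048 0.113]
top face 0 [0.0, 0.0] [0.0, 0.0] 0.0 z nan
bB all 686 [0.4709, -0.0535] [0.0494, 0.0912] 89.5 z 0.0483
t 59.15 p [0.6545 0.0199 0.2204] d mm [   5.5   -1.6 -120.4] UNITS(tool) total [ 0.0149 -0.0622  1.002 ] q7 -2.68 q1 -0.79
tool-y heading -180.0 grip 0.7033202733577955 F [-0.2  0.5 -0.8] tilt [-0.017  0.002 -1.   ]
turn ccw deg 2.0 -> yaw units total -0.0111
  return _methods._mean(a, axis=axis, dtype=dtype,
  ret = ret.dtype.type(ret / rcount)
```

Bottle A stands upright on peg2 (x faces at 0.623 and 0.673 at every height, top at 0.108). Bottle B has not moved, so I use the same recipe for it.

```bash
python3 -m creep '[[0,0,0,-0.055],[0,0,0,-0.055],[0,0,0,-0.055],[0,0,0,-0.055],[0,0,0,-0.056],[0,0,0,-0.056],[0,0,0,-0.056],[0,0,0,-0.056],[0,0,0,-0.056],[-0.3,0.1,0,0],[-0.4,0.15,0,0],[-0.4,0.15,0,0],[-0.4,0.1,0,0],[-0.3,0.1,0.2,0],[0,0,0.3,0],[0,0,0,0]]' 0.7 ; python3 go.py .439 -.0535 .0076 90
```

```text
t: 61.15
tcp_pos: [0.4363, -0.0522, 0.1629]
eef_rot: [[1.0, -0.0, -0.02], [-0.0, -1.0, 0.0], [-0.02, -0.0, -1.0]]
force: [0.4, 0.1, 0.9]
grip_width: 0.85
finger_force: 0.0
t 61.15 p [ 0.4363 -0.0522  0.1629] d mm [   2.7   -1.3 -155.3] UNITS(tool) total [0.0475 0.0112 1.2937] q7 -1.28 q1 -0.82
tool-y heading -90.0 grip 0.8496281030772075 F [0.4 0.1 0.9] tilt [-0.02  0.   -1.  ]
turn ccw deg 0.0 -> yaw units total -0.0001
```

```bash
python3 -m creep '[[0.046,0.011,0.4,0],[0,0,0.4,0],[0,0,0.3,0],[0,0,0.19,0],[0,0,0,0],[0,0,0,0]]'; python3 go.py .439 -.0535 .0076 90; python3 -m creep '[[0,0,0,0],[0,0,0,0],[0,0,0,0],[0,0,0,0],[0,0,0,0],[0,0,0,0]]' -1 3
```

```text
t: 61.9
tcp_pos: [0.4421, -0.0534, 0.0108]
eef_rot: [[1.0, 0.0, -0.014], [0.0, -1.0, 0.002], [-0.014, -0.002, -1.0]]
force: [0.2, 0.2, -0.1]
grip_width: 0.847
finger_force: 0.0
t 61.9 p [ 0.4421 -0.0534  0.0108] d mm [-3.1 -0.1 -3.2] UNITS(tool) total [-0.0253  0.0011  0.0267] q7 -0.96 q1 -0.55
tool-y heading -90.0 grip 0.8473347386349045 F [ 0.2  0.2 -0.1] tilt [-0.014  0.002 -1.   ]
turn ccw deg -0.0 -> yaw units total 0.0
t: 62.65
tcp_pos: [0.4414, -0.0532, 0.0098]
eef_rot: [[1.0, -0.0, -0.015], [-0.0, -1.0, 0.002], [-0.015, -0.002, -1.0]]
force: [-0.3, 1.2, 5.5]
grip_width: 0.532
finger_force: 3.0
```

```bash
python3 -m creep '[[0,0,-0.15,0],[0,0,-0.4,0],[-0.2,0,-0.3,0],[-0.3,-0.2,0,0],[0,-0.4,0,0],[0,-0.5,0,0],[0,-0.5,0,0],[0,-0.5,0,0],[0,-0.5,0,0],[0,-0.4,0,0],[0,-0.3,0,0],[0,0,0,0]]' ; python3 go.py .384 .3435 .065 88
```

```text
t: 64.15
tcp_pos: [0.3823, 0.3445, 0.1129]
eef_rot: [[1.0, 0.003, -0.015], [0.003, -1.0, 0.001], [-0.015, -0.001, -1.0]]
force: [0.2, -0.1, -0.4]
grip_width: 0.532
finger_force: 3.0
t 64.15 p [0.3823 0.3445 0.1129] d mm [  1.7  -1.  -47.9] UNITS(tool) total [0.0202 0.009  0.3986] q7 -1.97 q1 -1.42
tool-y heading -89.8 grip 0.5320375976219995 F [ 0.2 -0.1 -0.4] tilt [-0.015  0.001 -1.   ]
turn ccw deg -2.2 -> yaw units total 0.0122
```

```bash
python3 -m creep '[[0.02,0.009,0.3,0.012],[0,0,0.1,0],[0.1,0,0,0],[0.075,0,0,0],[0.02,0,-0.11,0],[0.03,0,-0.11,0],[0.05,0,-0.1,0],[0.055,0,-0.1,0],[0.08,0,-0.07,0],[0.085,0,-0.07,0],[0.08,0,-0.05,0],[0,0,0,0]]'; python3 -m creep '[[-0.3,0,-0.1,0],[-0.4,0,-0.1,0],[0,0,0,0],[0,0,0,0]]' - 8; sed -i 's/if R\[0,0\]>0: L\[:,0\]\*=-1/import sys\nif R[0,0]>0 and len(sys.argv)<2: L[:,0]*=-1\nif len(sys.argv)>1: L[:,0]*=-1/' tilt.py; python3 tilt.py
```

```text
t: 65.65
tcp_pos: [0.4556, 0.3385, 0.1377]
eef_rot: [[0.999, -0.039, -0.014], [-0.039, -0.999, 0.002], [-0.014, -0.001, -1.0]]
force: [0.2, 0.2, -0.9]
grip_width: 0.533
finger_force: 3.0
t: 66.15
tcp_pos: [0.3712, 0.342, 0.1627]
eef_rot: [[0.999, -0.037, -0.015], [-0.037, -0.999, 0.002], [-0.015, -0.001, -1.0]]
force: [-0.5, 0.1, -0.6]
grip_width: 0.534
finger_force: 8.0
z rel tcp  -40 n  11  front x  23.5 med  18.4
z rel tcp  -34 n  32  front x  24.4 med  21.4
z rel tcp  -28 n  20  front x  23.0 med  18.5
z rel tcp  -22 n  23  front x  21.6 med  17.6
z rel tcp  -16 n   8  front x  23.9 med  19.6
z rel tcp  -10 n   8  front x  22.3 med  21.6
z rel tcp   -4 n  38  front x  23.1 med  20.4
z rel tcp    2 n  40  front x  20.8 med  17.9
z rel tcp    8 n  41  front x  17.9 med  15.5
z rel tcp   14 n  39  front x  16.3 med  13.3
z rel tcp   20 n  43  front x  12.8 med  10.4
z rel tcp   26 n  41  front x  10.4 med   8.3
z rel tcp   32 n  43  front x   8.0 med   5.7
z rel tcp   38 n  66  front x   5.2 med   1.6
z rel tcp   44 n  96  front x   2.0 med  -3.9
z rel tcp   50 n  18  front x   6.0 med  -1.7
```

```bash
python3 -m creep '[[0,0.3,0,0],[0,0.45,0,0],[0,0.5,0,0],[0,0.5,0,0],[0,0.5,0,0],[0,0.5,0,0],[0,0.5,0,0],[0,0.5,0,0],[0,0.3,0,0],[0.1,0.1,0,0],[0.3,0,0,0],[0.4,0,0,0],[0.4,0,0,0],[0.3,0,0,0],[0.3,0,0,0],[0,0,0,0]]' ; python3 go.py .654 -.157 .125 90
```

```text
t: 68.2
tcp_pos: [0.5699, -0.1602, 0.1576]
eef_rot: [[0.999, -0.038, -0.017], [-0.038, -0.999, -0.0], [-0.017, 0.001, -1.0]]
force: [-0.7, 0.4, -1.1]
grip_width: 0.532
finger_force: 8.0
t 68.2 p [ 0.5699 -0.1602  0.1576] d mm [ 84.1   3.2 -32.6] UNITS(tool) total [ 0.7039 -0.0536  0.2598] q7 -0.94 q1 -0.46
tool-y heading -92.2 grip 0.5316702792958499 F [-0.7  0.4 -1.1] tilt [-0.017 -0.    -1.   ]
turn ccw deg 2.2 -> yaw units total -0.0122
```

```bash
python3 -m creep '[[0.25,-0.02,0,0],[0.25,-0.02,0,0],[0.2,-0.014,0,0],[0,0,0.2,0],[0,0,0.05,0],[0,0,0,0]]' ; python3 go.py .654 -.157 .125 90; python3 tilt.py | sed -n '1,30p'
```

```text
t: 68.95
tcp_pos: [0.6517, -0.156, 0.1275]
eef_rot: [[0.999, -0.039, -0.016], [-0.039, -0.999, 0.002], [-0.016, -0.001, -1.0]]
force: [0.6, 0.7, 0.3]
grip_width: 0.528
finger_force: 8.0
t 68.95 p [ 0.6517 -0.156   0.1275] d mm [ 2.3 -1.  -2.5] UNITS(tool) total [0.0202 0.0075 0.0202] q7 -0.97 q1 -0.37
tool-y heading -92.2 grip 0.5280020664018104 F [0.6 0.7 0.3] tilt [-0.016  0.002 -1.   ]
turn ccw deg 2.2 -> yaw units total -0.0124
z rel tcp  -94 n   8  front x  15.6 med  11.3
z rel tcp  -82 n   6  front x  14.9 med  10.7
z rel tcp  -76 n   6  front x  14.2 med  10.8
z rel tcp  -70 n  12  front x  14.9 med  10.3
z rel tcp  -40 n  13  front x  23.1 med  16.6
z rel tcp  -34 n  17  front x  23.8 med  19.7
z rel tcp  -28 n  17  front x  20.9 med  15.3
z rel tcp  -22 n  10  front x  20.9 med  18.5
z rel tcp  -10 n   9  front x  21.1 med  20.2
z rel tcp   -4 n  16  front x  21.7 med  19.3
z rel tcp    2 n  23  front x  19.2 med  16.8
z rel tcp    8 n  16  front x  15.6 med  14.1
z rel tcp   14 n  17  front x  14.1 med  12.4
z rel tcp   20 n  19  front x  12.3 med  10.0
z rel tcp   26 n  16  front x   8.8 med   7.4
z rel tcp   32 n  10  front x   6.4 med   5.0
```

```bash
python3 -m creep '[[0.03,0.008,0.1,0],[0,0,0,0]]' - 4 | grep -E 'tcp_pos|^force'; for i in 1 2 3 4 5 6 7; do python3 -m creep '[[0.001,0,0.06,0],[0,0,0,0]]' | grep -E 'tcp_pos|^force'; done
```

```text
tcp_pos: [0.6554, -0.1563, 0.1146]
force: [-0.1, 0.6, 0.2]
tcp_pos: [0.6553, -0.1563, 0.1077]
force: [0.4, 0.3, -1.1]
tcp_pos: [0.6554, -0.1563, 0.1004]
force: [0.1, -0.4, -0.4]
tcp_pos: [0.6554, -0.1563, 0.0932]
force: [-0.3, 0.1, -1.2]
tcp_pos: [0.6554, -0.1562, 0.086]
force: [-0.5, -0.3, -0.6]
tcp_pos: [0.6554, -0.1563, 0.0788]
force: [0.5, -1.3, -0.2]
tcp_pos: [0.6554, -0.1562, 0.0715]
force: [-0.3, 0.4, -0.2]
tcp_pos: [0.6556, -0.1565, 0.0647]
force: [-0.2, -0.0, 0.4]
```

```bash
python3 -m creep '[[0,0,0,0],[0,0,0,0],[0,0,0,0],[0,0,0,0]]' 0.25; python3 -m creep '[[0,0,-0.1,0],[0,0,-0.3,0],[0,0,-0.4,0],[0,0,-0.4,0],[0,0,-0.2,-0.05],[0,0,0,-0.055],[0,0,0,-0.055],[0,0,0,-0.055],[0,0,0,-0.055],[0,0,0,-0.055],[0,0,0,-0.055],[0,0,0,-0.055],[0,0,0,-0.055],[0,0,0,0]]' 1;  cat > prof.py <<'E'
from h import *
import sys
x0,y0=map(float,sys.argv[1:])
p,d=grab('scene'); P=cloud('scene',d)
Q=P.reshape(-1,3); Q=Q[np.isfinite(Q).all(1)]
Q=Q[(abs(Q[:,0]-x0)<.08)&(abs(Q[:,1]-y0)<.04)&(Q[:,2]<.15)]
for z in np.arange(.03,.14,.01):
    q=Q[abs(Q[:,2]-z)<.005]
    if len(q)>3: print(round(z,2),len(q),q.min(0).round(3),q.max(0).round(3))
E
python3 prof.py .65 -.157; python3 go.py .645 -.157 .18 0;  python3 - <<'E'
from h import *
p=np.load('/tmp/scene.npz')['p']; cv2.imwrite('pics/s10.png',cv2.resize(p[160:340,200:380,::-1],None,fx=3,fy=3))
E
```

```text
t: 71.5
tcp_pos: [0.6557, -0.1563, 0.065]
eef_rot: [[0.999, -0.038, -0.015], [-0.038, -0.999, 0.002], [-0.015, -0.001, -1.0]]
force: [0.1, 0.8, -0.4]
grip_width: 0.625
finger_force: 0.0
t: 73.25
tcp_pos: [0.6582, -0.1571, 0.2339]
eef_rot: [[0.071, 0.997, -0.015], [0.998, -0.071, 0.002], [0.001, -0.015, -1.0]]
force: [0.2, 0.7, -0.0]
grip_width: 0.998
finger_force: 0.0
0.03 21 [ 0.658 -0.189  0.025] [ 0.709 -0.137  0.035]
0.04 32 [ 0.637 -0.161  0.035] [ 0.68  -0.129  0.045]
0.05 23 [ 0.63  -0.16   0.045] [ 0.675 -0.127  0.055]
0.06 44 [ 0.622 -0.173  0.056] [ 0.676 -0.127  0.065]
0.07 64 [ 0.621 -0.178  0.065] [ 0.677 -0.126  0.075]
0.08 73 [ 0.617 -0.178  0.075] [ 0.672 -0.127  0.085]
0.09 69 [ 0.607 -0.176  0.085] [ 0.666 -0.126  0.095]
0.1 111 [ 0.608 -0.18   0.095] [ 0.662 -0.127  0.105]
0.11 123 [ 0.619 -0.179  0.105] [ 0.656 -0.126  0.115]
0.12 14 [ 0.643 -0.171  0.115] [ 0.65  -0.133  0.117]
t 73.3 p [ 0.6582 -0.1571  0.2337] d mm [-13.2   0.1 -53.7] UNITS(tool) total [-0.008  -0.103   0.4491] q7 0.35 q1 -0.2
tool-y heading -4.2 grip 1.0034504313849744 F [-0.7  0.2 -0.4] tilt [-0.015  0.002 -1.   ]
turn ccw deg 4.2 -> yaw units total -0.0234
```

View pics/s10.png

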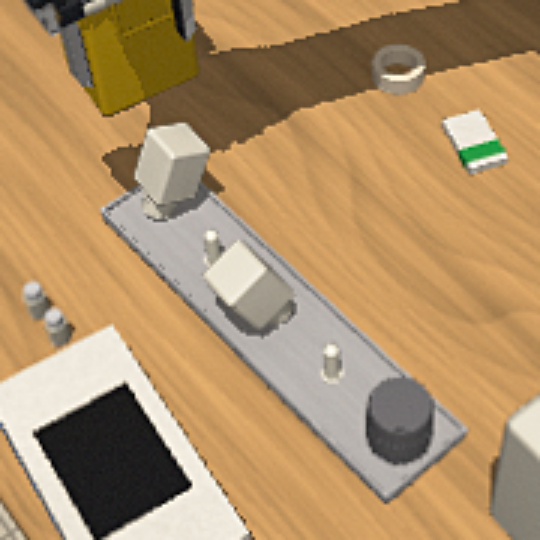

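B leans toward -x on peg0. A also seems to be disturbed (its neck shows at px (290,315)), so I'll measure it again after squaring B.

```bash
python3 -m creep '[[0.035,-0.1,0,-0.012],[0,0,0.4,0],[0,0,0.4,0],[0,0,0.3,0],[0,0,0.2,0],[0,0,0.1,0],[0,0,0,0]]' | grep -E 'tcp_pos|^force'; python3 go.py .647 -.1535 .065 -2; python3 prof.py .65 .018
```

```text
tcp_pos: [0.6436, -0.1512, 0.0652]
force: [0.4, 0.6, -0.5]
t 74.17 p [ 0.6436 -0.1512  0.0652] d mm [ 3.4 -2.3 -0.2] UNITS(tool) total [-0.0185  0.0291  0.0008] q7 0.45 q1 -0.17
tool-y heading -1.8 grip 1.0013662650923632 F [ 0.4  0.6 -0.5] tilt [-0.016  0.002 -1.   ]
turn ccw deg -0.2 -> yaw units total 0.001
0.03 18 [0.607 0.022 0.025] [0.704 0.037 0.033]
0.04 11 [0.64  0.032 0.035] [0.683 0.038 0.045]
0.05 15 [0.657 0.038 0.046] [0.686 0.043 0.054]
0.06 39 [0.642 0.032 0.055] [0.691 0.043 0.065]
0.07 44 [0.639 0.024 0.065] [0.696 0.043 0.075]
0.08 48 [0.643 0.011 0.075] [0.7   0.042 0.085]
0.09 58 [ 0.647 -0.014  0.085] [0.705 0.041 0.095]
0.1 145 [ 0.654 -0.015  0.095] [0.707 0.039 0.105]
0.11 148 [ 0.657 -0.014  0.105] [0.695 0.037 0.115]
0.12 15 [0.661 0.007 0.115] [0.677 0.035 0.119]
```

```bash
python3 -m creep '[[0,0.02,0,0],[0,0.03,0,0],[0,0.03,0,0],[0,0.025,0,0],[0,0,0,0]]' 0.12 6 | grep -E 'tcp_pos|^force|grip_w'; python3 -m creep '[[0,0,0,0],[0,0,0,0],[0,0,0,0]]' -1 8; python3 go.py .658 -.155 .065
```

```text
tcp_pos: [0.657, -0.1518, 0.0651]
force: [1.0, 0.5, 1.5]
grip_width: 0.59
t: 75.22
tcp_pos: [0.6566, -0.1518, 0.0651]
eef_rot: [[0.032, 0.999, -0.015], [1.0, -0.032, 0.002], [0.001, -0.015, -1.0]]
force: [0.3, -0.2, 0.1]
grip_width: 0.584
finger_force: 7.7
t 75.22 p [ 0.6566 -0.1518  0.0651] d mm [ 1.4 -3.2 -0.1] UNITS(tool) total [-0.0265  0.0128  0.0005] q7 0.45 q1 -0.16
tool-y heading -1.8 grip 0.583995263008845 F [ 0.3 -0.2  0.1] tilt [-0.015  0.002 -1.   ]
```

```bash
python3 -m creep '[[0,0,0,0],[0,0,0,0],[0,0.01,0,0],[0,0,0.02,0],[0,0,0,0]]' -1 20|tail -3;  python3 prof.py .65 -.157
```

```text
force: [2.3, -0.5, 3.6]
grip_width: 0.541
finger_force: 19.8
0.03 14 [ 0.615 -0.146  0.025] [ 0.708 -0.126  0.035]
0.04 5 [ 0.654 -0.139  0.036] [ 0.681 -0.136  0.042]
0.05 29 [ 0.638 -0.147  0.046] [ 0.685 -0.128  0.055]
0.06 38 [ 0.631 -0.143  0.055] [ 0.69  -0.128  0.065]
0.07 51 [ 0.621 -0.156  0.065] [ 0.696 -0.127  0.075]
0.08 59 [ 0.622 -0.157  0.075] [ 0.697 -0.13   0.085]
0.09 57 [ 0.624 -0.159  0.085] [ 0.697 -0.128  0.095]
0.1 66 [ 0.624 -0.172  0.095] [ 0.697 -0.129  0.105]
0.11 188 [ 0.622 -0.175  0.105] [ 0.698 -0.129  0.115]
0.12 36 [ 0.622 -0.159  0.115] [ 0.698 -0.136  0.125]
0.13 28 [ 0.621 -0.159  0.127] [ 0.697 -0.138  0.135]
0.14 9 [ 0.625 -0.147  0.135] [ 0.634 -0.137  0.144]
```

```bash
python3 -m creep '[[0,0,0.01,0],[0,0,0,0]]' | grep -E '^force'; python3 -m creep '[[0,0,0,0],[0,0,0,0],[0,0,0,0],[0,0,0,0],[0,0,-0.1,0],[0,0,-0.3,0],[0,0,-0.4,0],[0,0,-0.4,0],[0,0,-0.1,0],[0,0,0,0]]' 0.5 | grep tcp;  python3 prof.py .65 -.157; python3 prof.py .65 .018 | tail -5; python3 - <<'E'
from h import *
p=np.load('/tmp/scene.npz')['p']; cv2.imwrite('pics/s11.png',cv2.resize(p[160:310,200:350,::-1],None,fx=4,fy=4))
E
```

```text
force: [4.0, 0.6, 7.6]
tcp_pos: [0.6603, -0.1521, 0.2181]
0.03 9 [ 0.655 -0.171  0.025] [ 0.71  -0.135  0.035]
0.04 6 [ 0.652 -0.137  0.036] [ 0.666 -0.133  0.043]
0.05 37 [ 0.638 -0.172  0.046] [ 0.684 -0.127  0.055]
0.06 45 [ 0.637 -0.17   0.055] [ 0.684 -0.127  0.065]
0.07 40 [ 0.636 -0.176  0.065] [ 0.686 -0.127  0.075]
0.08 48 [ 0.638 -0.172  0.075] [ 0.685 -0.128  0.085]
0.09 49 [ 0.636 -0.173  0.085] [ 0.685 -0.127  0.095]
0.1 57 [ 0.636 -0.178  0.096] [ 0.684 -0.127  0.105]
0.11 195 [ 0.635 -0.179  0.105] [ 0.684 -0.128  0.113]
0.08 44 [0.643 0.003 0.075] [0.698 0.042 0.085]
0.09 57 [ 0.647 -0.013  0.085] [0.705 0.04  0.095]
0.1 147 [ 0.655 -0.015  0.095] [0.706 0.039 0.105]
0.11 151 [ 0.657 -0.015  0.105] [0.7   0.037 0.115]
0.12 13 [ 0.663 -0.002  0.115] [0.671 0.032 0.119]
```

View pics/s11.png

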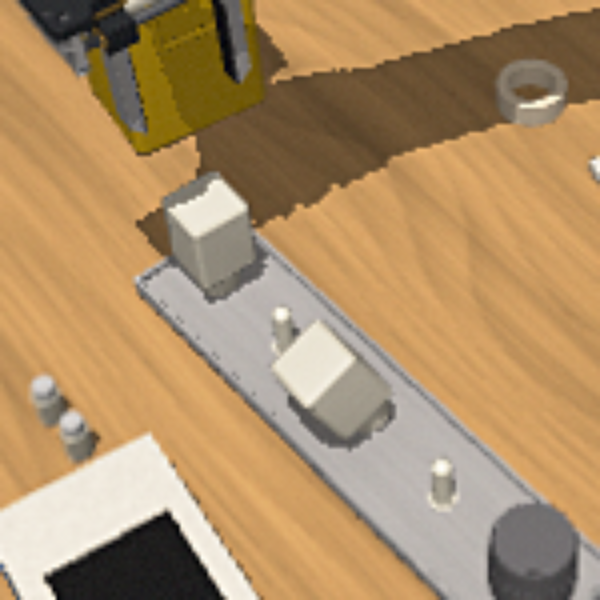

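B is upright on peg0. A leans toward +x and a little toward -y, so I measure its pose from the base plane.

```bash
python3 - <<'E'
from h import *
P=cloud('scene',np.load('/tmp/scene.npz')['d']); Q=P.reshape(-1,3); Q=Q[np.isfinite(Q).all(1)]
Q=Q[(abs(Q[:,0]-.67)<.06)&(abs(Q[:,1]-.015)<.045)&(Q[:,2]<.14)&(Q[:,2]>.045)]
rng=np.random.default_rng(0); rest=Q
for k in range(3):
    best=None
    for _ in range(1500):
        a=rest[rng.choice(len(rest),3,False)]; n=np.cross(a[1]-a[0],a[2]-a[0]); l=np.linalg.norm(n)
        if l<1e-6: continue
        n/=l; m=abs((rest-a[0])@n)<.0015
        if best is None or m.sum()>best.sum(): best=m
    q=rest[best]; c=q.mean(0); n=np.linalg.svd(q-c)[2][2]; n*=np.sign(n@[.3,.4,.8]); print(len(q),c.round(4),'n',n.round(3),'heading',np.degrees(np.arctan2(n[1],n[0])).round(1)); rest=rest[~best]
E
python3 go.py .664 .016 .218
```

```text
172 [0.6728 0.0381 0.081 ] n [0.069 0.992 0.108] heading 86.0
143 [0.6835 0.0099 0.1059] n [ 0.389 -0.15   0.909] heading -21.1
53 [0.6838 0.0104 0.1086] n [ 0.4   -0.125  0.908] heading -17.3
t 77.5 p [ 0.6596 -0.1518  0.2162] d mm [  4.4 167.8   1.8] UNITS(tool) total [ 1.399  -0.0077 -0.0125] q7 0.38 q1 -0.2
tool-y heading -1.8 grip 0.7479573759064474 F [-0.3  1.   1.4] tilt [-0.017  0.002 -1.   ]
```

```bash
python3 -m creep '[[0.3,0,0,0.012],[0.4,0,0,0],[0.4,0,0,0],[0.28,0.05,0,0],[0,0,0,0],[0,0,0,0]]' 1 | grep -E 'tcp|grip'; python3 go.py .669 .0145 .065 -4
```

```text
tcp_pos: [0.6757, 0.0119, 0.2164]
grip_width: 1.0
t 78.25 p [0.6757 0.0119 0.2164] d mm [  -6.7    2.6 -151.4] UNITS(tool) total [ 0.018  -0.0359  1.2626] q7 0.1 q1 -0.44
tool-y heading -4.0 grip 1.0002356217458537 F [-0.2 -0.7  0.2] tilt [-0.017  0.001 -1.   ]
turn ccw deg 0.0 -> yaw units total -0.0001
```

```bash
python3 -m creep '[[0.018,-0.036,0.3,0],[0,0,0.3,0],[0,0,0.3,0],[0,0,0.25,0],[0,0,0.1,0],[0,0,0,0]]' | grep -E 'tcp|^force'; python3 -m creep '[[0,-0.03,0,0],[0,-0.035,0,0],[0,-0.035,0,0],[0,-0.035,0,0],[0,0,0,0]]' 0.12 6 | grep -E 'tcp|^force|grip'; python3 -m creep '[[0,0,0,0],[0,0,0,0],[0,0,0,0],[0,0,0.02,0],[0,0,0,0]]' -1 20; python3 go.py .652 .0185 .06 -2
```

```text
tcp_pos: [0.6695, 0.0146, 0.0673]
force: [-0.4, 0.5, 0.9]
tcp_pos: [0.6533, 0.0168, 0.0679]
force: [0.1, -0.0, 0.6]
grip_width: 0.567
t: 80.25
tcp_pos: [0.6526, 0.0164, 0.0659]
eef_rot: [[0.069, 0.997, -0.018], [0.998, -0.069, 0.002], [0.001, -0.018, -1.0]]
force: [-1.6, 0.7, 4.3]
grip_width: 0.543
finger_force: 19.8
t 80.25 p [0.6526 0.0164 0.0659] d mm [-0.6  2.1 -5.9] UNITS(tool) total [ 0.0175 -0.0051  0.0495] q7 0.16 q1 -0.42
tool-y heading -4.0 grip 0.5431716445302132 F [-1.6  0.7  4.3] tilt [-0.018  0.002 -1.   ]
turn ccw deg 2.0 -> yaw units total -0.011
```

```bash
python3 -m creep '[[0,0,0.02,0],[0,0,0,0]]' | grep -E '^force'; python3 -m creep '[[0,0,0,0],[0,0,0,0],[0,0,0,0],[0,0,0,0],[0,0,-0.1,0],[0,0,-0.3,0],[0,0,-0.4,0],[0,0,-0.4,0],[0,0,-0.1,0],[0,-0.4,0,0],[0,-0.4,0,0],[0,-0.4,0,0],[0,-0.4,0,0],[0,0,0,0]]' 0.5 | grep tcp;  python3 prof.py .65 -.157; echo; python3 prof.py .65 .018; echo;  python3 prof.py .643 .193;python3 - <<'E'
from meas import *
p,d=grab('top'); import meas; meas.P=cloud('top',d)
rect('A',280,340,130,200,.1,.12); rect('B',355,410,130,200,.1,.12); circ('cup',215,265,140,200,.06,.09); circ('closure',130,190,190,240,.2,.24); rect('bin',440,510,155,230,.17,.25); circ('peg3',267,287,150,185,.035,.075)
q=np.load('/tmp/scene.npz')['p']; cv2.imwrite('pics/s12.png',cv2.resize(q[140:360,200:480,::-1],None,fx=2.5,fy=2.5))
E
```

```text
force: [-7.0, -2.2, 15.3]
tcp_pos: [0.462, 0.0301, 0.2222]
0.03 10 [ 0.613 -0.171  0.026] [ 0.67  -0.135  0.034]
0.04 4 [ 0.655 -0.136  0.035] [ 0.666 -0.135  0.038]
0.05 36 [ 0.638 -0.172  0.046] [ 0.684 -0.128  0.055]
0.06 43 [ 0.635 -0.172  0.055] [ 0.684 -0.127  0.065]
0.07 45 [ 0.637 -0.173  0.065] [ 0.685 -0.127  0.075]
0.08 46 [ 0.639 -0.173  0.076] [ 0.684 -0.127  0.085]
0.09 45 [ 0.637 -0.174  0.085] [ 0.685 -0.128  0.095]
0.1 74 [ 0.634 -0.179  0.095] [ 0.684 -0.126  0.105]
0.11 182 [ 0.636 -0.178  0.105] [ 0.683 -0.129  0.112]

0.03 7 [0.649 0.033 0.025] [0.663 0.041 0.034]
0.04 4 [0.636 0.041 0.035] [0.654 0.046 0.044]
0.05 32 [0.633 0.001 0.046] [0.679 0.048 0.055]
0.06 48 [0.632 0.002 0.055] [0.679 0.05  0.065]
0.07 44 [0.631 0.004 0.065] [0.68  0.048 0.075]
0.08 51 [ 0.631 -0.     0.075] [0.679 0.049 0.085]
0.09 43 [0.63  0.001 0.085] [0.68  0.048 0.095]
0.1 82 [ 0.626 -0.004  0.095] [0.68  0.05  0.105]
0.11 229 [ 0.63  -0.001  0.105] [0.679 0.048 0.113]

0.03 38 [0.598 0.181 0.025] [0.692 0.226 0.034]
0.04 41 [0.626 0.182 0.036] [0.675 0.226 0.045]
0.05 47 [0.626 0.176 0.045] [0.675 0.226 0.054]
0.06 41 [0.628 0.167 0.055] [0.674 0.225 0.065]
0.07 311 [0.617 0.169 0.065] [0.674 0.227 0.075]
0.08 43 [0.624 0.175 0.075] [0.668 0.222 0.079]
A 436 [0.6526, 0.0206] [0.0496, 0.0503] 88.6 z 0.1068
B 410 [0.6573, -0.1555] [0.048, 0.048] 89.1 z 0.1067
cup 432 circ [0.6416, 0.1959] 0.0295 mean [0.6415, 0.1944, 0.0726] mid [0.6421, 0.1959]
closure 610 circ [0.5213, 0.3448] 0.0297 mean [0.5214, 0.3429, 0.2109] mid [0.5221, 0.3435]
bin 2934 [0.5642, -0.3572] [0.1157, 0.1338] 83.7 z 0.1756
peg3 32 circ [0.645, 0.1044] 0.0051 mean [0.6476, 0.1053, 0.0549] mid [0.6484, 0.1054]
```

View pics/s12.png

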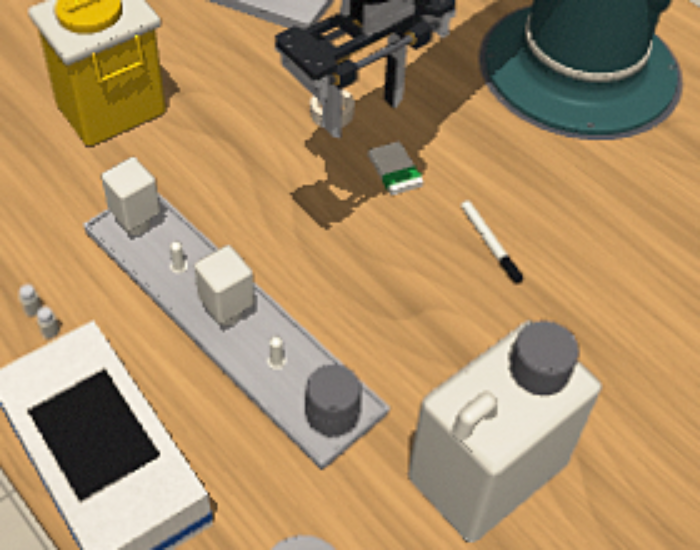

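```bash
python3 -m creep '[[0,0,0,0],[0,0,0,0],[0,0,0,0],[0,0,0,0],[0,0,0,0],[0,0,0,0],[0,0,0,0],[0,0,0,0],[0,0,0,0],[0,0,0,0],[0,0,0,0],[0,0,0,0],[0,0,0,0],[0,0,0,0],[0,0,0,0],[0,0,0,0]]' | grep -E '^t:'; python3 - <<'E'
from meas import *
p,d=grab('top'); import meas; meas.P=cloud('top',d)
rect('A',280,340,130,200,.1,.12); rect('B',355,410,130,200,.1,.12)
a=meas.sel(280,340,130,200,.1,.12); b=meas.sel(355,410,130,200,.1,.12)
if len(a)>380 and len(b)>380:
    from plant import workorder; print(workorder.close_job())
E
```

```text
t: 84.45
A 436 [0.6523, 0.0212] [0.05, 0.0502] 84.1 z 0.1067
B 417 [0.6572, -0.1555] [0.0483, 0.0484] 89.1 z 0.1065
the job is handed in; nothing more can be done
None
```

I handed the job in at about 84 s with everything in place: the dosing cup is mouth down on peg4, the closure is fully down on the neck, and the two bottles that were there stand upside down on peg2 and peg0. The sharps bin did not move. The bottle on peg2 was found leaning once after I first stood it up, and I stood it up again before handing in.

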